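# Close up four plywood blanks in the corner jig for a dry fit

## Task

Dry-fit the four loose plywood blanks before glue-up: pick up the aluminium straightedge and, holding it, slide them together, in whatever order they lie, into one tight row in the corner jig, long sides touching with the outermost against the side fence and every end square against the end stop; with all of them home, press the row firmly sideways against the side fence to close the joints (about 10 N for half a second, never more than 20 N on a blank, bumps included, or the soft edges bruise). Then stand the straightedge back on its narrow edge on the open bench, off the jig. Work the blanks only with the straightedge, never with the gripper, and leave the other things on the bench where they are.

Things in the scene. Friction and masses are not known exactly. Their poses are not given: they have to be found in the camera images.
- jig: plywood corner jig fixed to the bench: base 275 x 320 x 12 mm with two dark hardwood fences 30 mm wide, 16 mm high (tops 28 mm above the bench) at a right angle. Origin: on the bench under the inner corner, where the lines of the fences' inner faces meet. x points at the end stop (away from the robot), y at the side fence (left). The base spans x -215 to +60, y -270 to +50 mm
- jig_corner (a point): the inner corner of the jig's fences, on the base's top face, 12 mm above the bench; axes as the jig's. Both fences end short of the closed row's outer side and near ends, so a longer bar pressed on the row passes the fences' open ends
- stop_mid (a point): on the end stop's inner face (plane x = 0 of the jig, from y = -6 to -170 mm), top edge, 90 mm from the corner, 28 mm above the bench
- fence_mid (a point): on the side fence's inner face (plane y = 0 of the jig, from x = -6 to -96 mm), top edge, 51 mm from the corner, 28 mm above the bench
- straightedge: straight aluminium box-section bar with black end caps, 280 mm long (its x), 24 mm thick (y), 60 mm high (z), about 220 g, standing on its narrow edge on the bench. Origin: centre of its underside. Gripped across its 24 mm thickness near the top (some 45 mm above its underside), the fingers stay clear above the 18 mm blanks. Not reported while held; it may turn or slip a little in the grip under load
- blank1: one of four loose plywood blanks, all 110 mm long (its x) and 18 mm thick (z), but ripped to random widths (y) between 38 and 56 mm, not measured; 50 to 90 g; lying flat on the jig's base with gaps and staggered ends, in any order. Origin: centre of its underside. Home, its centre is 55 mm from the end stop's face. Slides with about half a newton; the force rises at once when the row is home
- blank2: one of four loose plywood blanks, all 110 mm long (its x) and 18 mm thick (z), but ripped to random widths (y) between 38 and 56 mm, not measured; 50 to 90 g; lying flat on the jig's base with gaps and staggered ends, in any order. Origin: centre of its underside. Home, its centre is 55 mm from the end stop's face. Slides with about half a newton; the force rises at once when the row is home
- blank3: one of four loose plywood blanks, all 110 mm long (its x) and 18 mm thick (z), but ripped to random widths (y) between 38 and 56 mm, not measured; 50 to 90 g; lying flat on the jig's base with gaps and staggered ends, in any order. Origin: centre of its underside. Home, its centre is 55 mm from the end stop's face. Slides with about half a newton; the force rises at once when the row is home
- blank4: one of four loose plywood blanks, all 110 mm long (its x) and 18 mm thick (z), but ripped to random widths (y) between 38 and 56 mm, not measured; 50 to 90 g; lying flat on the jig's base with gaps and staggered ends, in any order. Origin: centre of its underside. Home, its centre is 55 mm from the end stop's face. Slides with about half a newton; the force rises at once when the row is home
- pencil: bystander: flat blue carpenter's pencil, 174 x 15 x 8 mm, lying on the jig's base behind the end stop. Origin: underside
- tape_measure: bystander: grey tape measure case, 70 x 38 x 60 mm, standing left of the jig. Origin: underside
- glue_bottle: bystander: white glue bottle, 64 mm across, 190 mm tall, left of the jig's far end. Origin: underside
- notched_block: bystander: softwood offcut with a V notch, 70 x 90 x 41 mm, beyond the straightedge's far end. Origin: underside
- marker: bystander: grey and black marker pen, 125 mm long, right of the straightedge. Origin: underside
- twist_drill: bystander: steel twist drill, 120 mm long, 9 mm across, right of the straightedge. Origin: underside
- combination_square: bystander: steel combination square, blade 150 mm, lying flat left of the jig, nearer the robot than the tape measure. Origin: underside
- mallet: bystander: wooden mallet, head 75 x 130 x 60 mm, handle to the robot, far left. Origin: underside
Not all that is in view belongs to the job. Leave any blue or purple look-alike of the blank2 alone.

How it is judged:
By the outcome, as a careful person would: the job done as asked, in the order asked, and still so for the second after the job is handed in, with the robot touching nothing.
It also fails if it takes over 64 s, if anything falls off the work surface, if the arm or the gripper's body presses on something with over 40 N, if the wrist force passes 120 N, or if a joint passes its speed limit or range.

## Robot

A 7-joint arm with a two-finger parallel gripper is mounted at the origin on the work surface. World frame = base frame: x ahead of the robot, y to its left, z up, the work surface at z = 0. Lengths are in m, angles in rad, forces in N, time in s.
With the tool pointing down it reaches from about 0.425 to 0.925 m from the base axis. Payload 6.8 kg.
Tool frame: the origin (TCP) lies midway between the tips of the shut fingers; the grasp point (between the pads) lies 19 mm behind it (bot.grasp_offset is the distance from the TCP to the grasp point, in m); z points along the fingers, x is the direction in which the jaws open and shut, and the axes are right-handed (so a half turn about z gives the same grasp; the last joint's range is limited). The gripper opens to 85 mm and grips with 20 to 120 N. Pads are 22 mm wide; open, the fingers measure 114 mm over their backs; the gripper's body (76 mm by 85 mm) begins 54 mm behind the grasp point. The pads swing forward as they close: fully open they stand 13 mm farther back than shut.
Start: joints at [1.054, 0.477, 0.022, 1.555, -0.011, 1.109, -0.083], TCP at [0.268, -0.619, 0.231] pointing down, gripper open.
Joint ranges: [-2.96, 2.96], [-0.34, 2.1], [-1.41, 1.46], [0.24, 2.44], [-1.37, 4.51], [0.17, 1.92], [-2.96, 2.96]. Speed limits (rad/s): [2.39, 2.39, 3.14, 3.14, 3.14, 3.14, 3.14].

## Interface

Orientations are given as a unit quaternion [w, x, y, z].
In Python, from station import bot, imaging gives the robot as it stands. The module is installed in compiled form; this text tells all that it offers.
- The arm moves only by the tool apply_moves, never from a script. Its argument "increments" is a list of rows, each a list of 7 numbers: the shift along the tool's x, y, z in mm, then the turn, a rotation vector about the tool's x, y, z in degrees, then the closure, from -1 (fully open) to 1 (shut). In form: [[dx, dy, dz, rx, ry, rz, grip], ...]. A call has exactly 8 rows; each row shifts and turns the pose as measured when the row begins, along the tool's axes as they then stand; what a row does not reach is not made up. A row lasts 1/8 s, in which the tool goes at most 62.5 mm and 10.7 degrees, less where a joint would pass 70% of its speed; a pose out of reach is approached as far as the arm can. A call with a gripper value outside its range is refused whole. The fingers move at their own pace and stop on an object; "grip_force" is the grip in N (left out, the last holds). Time passes only in rows, so rows that do not move let the fingers close, or fill a call up. It gives the time, the measured TCP pose, the force and the opening at its end, in the units of the state.
- bot.get_obs(): the state, without advancing time (a new reading comes with each control period).
- imaging.read_camera(name): name is "side" or "top"; returns the picture (480x640x3 uint8, red, green, blue); there is no depth.
- imaging.get_calibration(name): a dict with "K" (3x3 intrinsics, pixels), "extrinsics" (4x4, takes a point from camera to world coordinates). Camera axes: x right, y down, z forward; pixel columns grow to the right and rows downward; lengths in m; the calibration is good to about 2 mm. A picture is of the moment at which its call begins. get_calibration takes no time and is no camera call.
- bot.hand_in(): hands the job in, once; it reports no verdict.
The state is a dict: "t": time; "q": joint angles; "joint_vel": joint speeds; "joint_torque": joint torques, N m; "eef_pos": TCP position; "tool_rot": TCP orientation; "contact_force": force on the tool from outside, world axes, zero at the start; "torque": the same for the moment, N m; "gripper_width": opening from 0.0 (shut) to 1.0 (fully open).
Only numpy, scipy, OpenCV 4.12 (cv2) and the standard library are available. Lean on these libraries where they do the work, as an engineer would, in place of code of your own. Each camera call takes 0.05 s, during which the arm holds its last target.

## Working session

There is one attempt and no reset: what is moved stays moved. The work goes in short steps, Python scripts to look and compute and a tool call to move; the robot and the scene stay as the last step left them, time stands still between calls to the robot, and variables do not carry over. Pictures are saved under pics/ and viewed, and the job is handed in when it is done.

Besides the shell and the picture viewer there is one more tool, called after "Call:" as name(argument=value, ...) on one line, values as JSON. apply_moves: Moves the arm, as the interface text tells. Its arguments: {"type":"object","properties":{"increments":{"type":"array","items":{"type":"array","items":{"type":"number"}}},"grip_force":{"type":"number"}},"required":["increments"]}

```bash
mkdir -p pics; ls
cat > h.py <<'E'
import numpy as np, cv2
from station import bot, imaging
def cal(n):
    c=imaging.get_calibration(n); return np.array(c["K"]),np.array(c["extrinsics"])
def ray(n,u,v,z):
    K,T=cal(n); d=T[:3,:3]@np.linalg.inv(K)@np.array([u,v,1.]); o=T[:3,3]
    return o+d*(z-o[2])/d[2]
def proj(n,p):
    K,T=cal(n); q=np.linalg.inv(T)@np.append(p,1); q=K@q[:3]; return q[:2]/q[2]
def save(n,f):
    im=imaging.read_camera(n); cv2.imwrite(f,im[:,:,::-1]); return im
E
python3 - <<'E'
from h import *
o=bot.get_obs(); print(o)
for n in("top","side"):
    save(n,f"pics/{n}0.png"); K,T=cal(n); print(n,K.round(1).tolist(),T.round(3).tolist())
E
```

```text
pics
{'t': 0.0, 'q': array([ 1.05390946,  0.47784033,  0.02235905,  1.5564665 , -0.01150023,
        1.10926693, -0.08306499]), 'joint_vel': array([ 0.00158465,  0.00039938, -0.00182503,  0.00067377, -0.00022802,
       -0.00092223, -0.00303916]), 'joint_torque': array([ 3.36268258e-04, -5.96444178e+01,  1.60811026e+00, -2.81190813e+01,
        1.24497194e-02,  9.24247492e-03,  1.20208142e-05]), 'eef_pos': array([ 0.26804995, -0.61885011,  0.23029275]), 'tool_rot': array([-4.45055037e-04,  8.35922008e-01, -5.48847464e-01, -8.12399157e-04]), 'contact_force': array([-0.02755481,  0.00697733, -0.101513  ]), 'torque': array([ 0.00137427, -0.01405495, -0.02968369]), 'gripper_width': 1.0026488397753657}
top [[476.6, 0.0, 326.0], [0.0, 476.6, 234.1], [0.0, 0.0, 1.0]] [[-0.021, -0.996, 0.089, 0.481], [-1.0, 0.021, -0.003, 0.037], [0.001, -0.089, -0.996, 1.231], [0.0, 0.0, 0.0, 1.0]]
side [[444.5, 0.0, 314.8], [0.0, 444.5, 237.2], [0.0, 0.0, 1.0]] [[-0.884, -0.325, 0.336, 0.125], [-0.467, 0.591, -0.658, 0.89], [0.015, -0.738, -0.674, 0.93], [0.0, 0.0, 0.0, 1.0]]
```

View pics/top0.png

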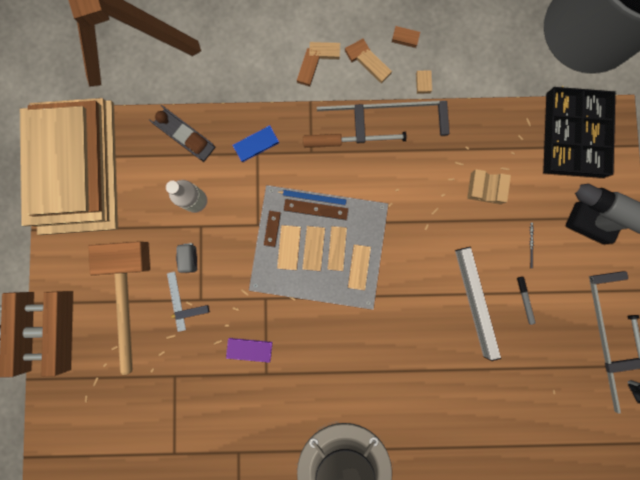

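View pics/side0.png

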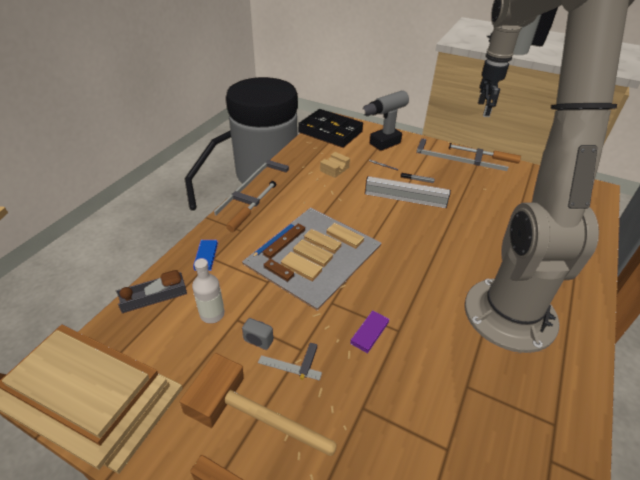

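The top view shows the straightedge, a white/grey bar, at about (478,303). The jig is at (318,247) with four light blanks at x≈289, 314, 337 and 359, and the dark fences at (272,229) and (316,210). The blue (256,143) and purple (249,350) look-alikes are off the jig. Other pale or bar-like candidates are the notched block (490,185), the square's blade (176,300), the clamps (605,320)/(380,105) and the offcuts (375,65). Next, close crops.

Run:
```python
from h import *
im=cv2.imread("pics/top0.png")
a=cv2.resize(im[180:315,240:395],None,fx=5,fy=4.4 and 5,interpolation=cv2.INTER_CUBIC)[:600]
cv2.imwrite("pics/c1.png",cv2.resize(im[180:315,240:395],(689,600),interpolation=cv2.INTER_CUBIC))
cv2.imwrite("pics/c2.png",cv2.resize(im[235:375,440:560],(514,600),interpolation=cv2.INTER_CUBIC))
for p in [(290,248),(313,248),(337,248),(360,265),(300,285),(272,229),(316,210),(478,303),(470,290),(485,320)]: print(p,im[p[1],p[0]],cv2.cvtColor(im[p[1]:p[1]+1,p[0]:p[0]+1],cv2.COLOR_BGR2HSV)[0,0])
```

```text
(290, 248) [120 175 219] [ 17 115 219]
(313, 248) [109 158 199] [ 16 115 199]
(337, 248) [106 154 194] [ 16 116 194]
(360, 265) [110 161 202] [ 17 116 202]
(300, 285) [138 142 144] [ 20  11 144]
(272, 229) [40 62 99] [ 11 152  99]
(316, 210) [107 119 131] [ 15  47 131]
(478, 303) [189 196 202] [ 16  16 202]
(470, 290) [ 99 103 106] [ 17  17 106]
(485, 320) [189 198 203] [ 19  18 203]
```

View pics/c1.png

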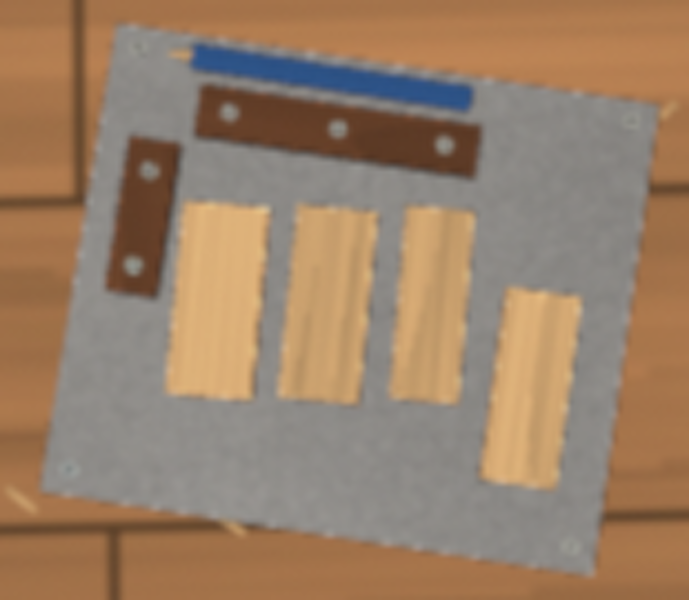

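View pics/c2.png

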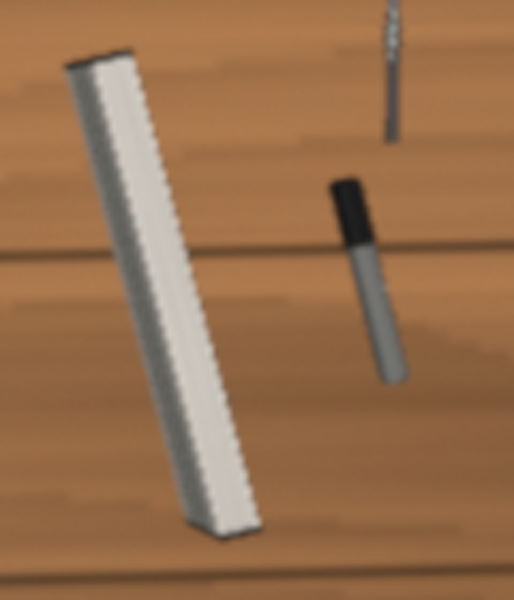

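The crops confirm it: the bar in c2 is the straightedge (a light top face and a darker left side). In c1 the jig has four blanks with staggered ends, and the pencil is behind the stop. Measuring now.

```bash
cat >> h.py <<'E'
def rect(n,mask,z):
    cs,_=cv2.findContours(mask.astype(np.uint8),cv2.RETR_EXTERNAL,cv2.CHAIN_APPROX_NONE)
    out=[]
    for c in cs:
        if cv2.contourArea(c)<120: continue
        w=np.array([ray(n,u,v,z)[:2] for u,v in c[:,0]])*1000
        out.append(cv2.minAreaRect(w.astype(np.float32)))
    return out
def jigaxes(J):
    a=J[2]; return np.array([np.cos(a),np.sin(a)]),np.array([-np.sin(a),np.cos(a)])
def blanks(im,J=None,z=.03):
    h=cv2.cvtColor(im,cv2.COLOR_RGB2HSV); H,S,V=cv2.split(h)
    m=(S>70)&(V>165)&(H<26)
    roi=np.zeros_like(m); 
    for_poly=cv2.fillPoly(np.zeros(m.shape,np.uint8),[np.array([[258,190],[384,206],[372,304],[252,288]])],1)
    return m&(for_poly>0)
E
python3 - <<'E'
from h import *
im=cv2.imread("pics/top0.png")[:,:,::-1].copy()
h=cv2.cvtColor(im,cv2.COLOR_RGB2HSV); H,S,V=cv2.split(h)
# base
m=((S<40)&(V>110)&(V<175)); roi=np.zeros_like(m); roi[175:320,240:400]=1
m=m&roi; m=cv2.morphologyEx(m.astype(np.uint8),cv2.MORPH_CLOSE,np.ones((5,5)))
for r in rect("top",m,.012): print("base",r)
b=blanks(im)
for r in rect("top",b,.03): print("blank",r)
f=((S>110)&(V<125)&roi)
for r in rect("top",f,.028): print("fence",r)
t=((S<40)&(V>160)); roi2=np.zeros_like(m); roi2[240:365,450:505]=1
for r in rect("top",t&(roi2>0),.06): print("bar",r)
E
```

```text
base ((559.0767211914062, 53.25721740722656), (319.356201171875, 272.7915344238281), 80.05961608886719)
blank ((504.3222351074219, -47.61777877807617), (44.2591552734375, 110.59103393554688), 80.47460174560547)
blank ((552.9512939453125, 6.818395614624023), (39.52706527709961, 110.39032745361328), 83.82913208007812)
blank ((553.924072265625, 66.22062683105469), (46.805450439453125, 109.86682891845703), 83.1192626953125)
blank ((557.6611328125, 128.7015380859375), (49.830326080322266, 110.72124481201172), 83.58976745605469)
fence ((606.8521728515625, 170.56007385253906), (27.50946044921875, 86.53680419921875), 79.9981689453125)
fence ((653.7890014648438, 59.00199890136719), (159.47706604003906, 27.917757034301758), 80.14608001708984)
bar ((409.594970703125, -338.8371276855469), (270.70892333984375, 24.503061294555664), 12.5687894821167)
```

```bash
cat >> h.py <<'E'
JC=np.array([654.3,147.8]); JA=np.deg2rad(-9.94)
XJ=np.array([np.cos(JA),np.sin(JA)]); YJ=np.array([-np.sin(JA),np.cos(JA)])
def tojig(p): d=np.asarray(p)-JC; return np.array([d@XJ,d@YJ])
def toworld(j): return JC+j[0]*XJ+j[1]*YJ
def yaw():
    q=np.array(bot.get_obs()["tool_rot"]); from scipy.spatial.transform import Rotation as R
    M=R.from_quat([q[1],q[2],q[3],q[0]]).as_matrix(); return np.rad2deg(np.arctan2(M[1,0],M[0,0])),M
def need(xyz=None,yawdeg=None):
    "total shift in the tool's axes (mm) at target yaw and turn (deg)"
    o=bot.get_obs(); y,M=yaw(); p=np.array(o["eef_pos"])*1000
    print("t",round(o["t"],2),"tcp",p.round(1),"jig",tojig(p[:2]).round(1),"yaw",y.round(2),"tilt",np.rad2deg(M[:2,2]).round(2),"F",np.round(o["contact_force"],2),"grip",round(o["gripper_width"],3))
    if xyz is not None:
        d=np.array(xyz)-p; print(" shift now-axes",(M.T@d).round(1))
        if yawdeg is not None:
            r=np.deg2rad(yawdeg); X=np.array([np.cos(r),np.sin(r),0]);Z=np.array([0,0,-1.]);Y=np.cross(Z,X)
            print(" shift target-axes",np.round([X@d,Y@d,Z@d],1))
    if yawdeg is not None: print(" rz",-round((yawdeg-y+180)%360-180,2))
def show_blanks(f):
    im=save("top",f)
    for r in rect("top",blanks(im),.03): 
        c,s,a=r
        print("rect",tojig(c).round(1),np.round(s,1),"rel ang",round(a-80.06,1),"corners",[tuple(tojig(x).round(0)) for x in cv2.boxPoints(r)])
E
python3 - <<'E'
from h import *
show_blanks("pics/top1.png")
need([409.6,-338.8,120],-77.4)
E
```

```text
rect [-114.  -218.4] [ 44.2 110.6] rel ang 0.4 corners [(np.float64(-169.0), np.float64(-241.0)), (np.float64(-59.0), np.float64(-240.0)), (np.float64(-59.0), np.float64(-196.0)), (np.float64(-169.0), np.float64(-197.0))]
rect [ -75.5 -156.3] [ 39.5 110.4] rel ang 3.9 corners [(np.float64(-129.0), np.float64(-180.0)), (np.float64(-19.0), np.float64(-172.0)), (np.float64(-22.0), np.float64(-133.0)), (np.float64(-132.0), np.float64(-140.0))]
rect [-84.8 -97.7] [ 46.8 109.9] rel ang 3.1 corners [(np.float64(-138.0), np.float64(-124.0)), (np.float64(-29.0), np.float64(-118.0)), (np.float64(-31.0), np.float64(-71.0)), (np.float64(-141.0), np.float64(-77.0))]
rect [-91.9 -35.5] [ 49.8 110.7] rel ang 3.5 corners [(np.float64(-146.0), np.float64(-64.0)), (np.float64(-35.0), np.float64(-57.0)), (np.float64(-38.0), np.float64(-7.0)), (np.float64(-149.0), np.float64(-14.0))]
t 0.15 tcp [ 268.1 -619.   230.5] jig [-248.  -821.9] yaw -66.58 tilt [-0.04  0.07] F [-0.93  1.   -0.2 ] grip 1.001
 shift now-axes [-200.7 -241.2  110.8]
 shift target-axes [-242.6 -199.2  110.5]
 rz 10.82
```

Call:
apply_moves(increments=[[-20,-20,0,0,0,5.4,-1],[-30,-25,0,0,0,5.4,-1],[-35,-30,10,0,0,0,-1],[-35,-30,20,0,0,0,-1],[-35,-30,20,0,0,0,-1],[-35,-30,20,0,0,0,-1],[-30,-20,20,0,0,0,-1],[-10,-10,10,0,0,0,-1]], grip_force=100)

```text
t: 1.15
eef_pos: [0.4036, -0.3421, 0.1267]
tool_rot: [0.0, 0.777, -0.629, -0.001]
contact_force: [-0.3, -0.5, 0.5]
gripper_width: 1.0
```

Run:
```python
from h import *
need([409.6,-338.8,26],-77.4)
```

```text
t 1.15 tcp [ 403.6 -342.1  126.7] jig [-162.3 -525.9] yaw -77.95 tilt [-0.08  0.02] F [-0.31 -0.51  0.46] grip 1.0
 shift now-axes [ -2.   -6.7 100.7]
 shift target-axes [ -2.   -6.6 100.7]
 rz -0.55
```

Call:
apply_moves(increments=[[-2,-6.6,15,0,0,-0.5,-1],[0,0,20,0,0,0,-1],[0,0,20,0,0,0,-1],[0,0,20,0,0,0,-1],[0,0,15,0,0,0,-1],[0,0,8,0,0,0,-1],[0,0,3,0,0,0,-1],[0,0,0,0,0,0,-1]])

```text
t: 2.15
eef_pos: [0.4098, -0.348, 0.0213]
tool_rot: [0.002, 0.778, -0.628, 0.002]
contact_force: [-0.5, -0.0, -0.3]
gripper_width: 1.001
```

Run:
```python
from h import *
need([409.6,-338.8,26],-77.4)
save("side","pics/s1.png")
im=cv2.imread("pics/s1.png"); cv2.imwrite("pics/s1c.png",cv2.resize(im[100:250,320:500],(720,600)))
```

```text
t 2.15 tcp [ 409.8 -348.    21.3] jig [-155.2 -530.5] yaw -77.82 tilt [ 0.03 -0.34] F [-0.47 -0.05 -0.29] grip 1.001
 shift now-axes [-9.  -1.7 -4.7]
 shift target-axes [-9.  -1.8 -4.7]
 rz -0.42
```

View pics/s1c.png

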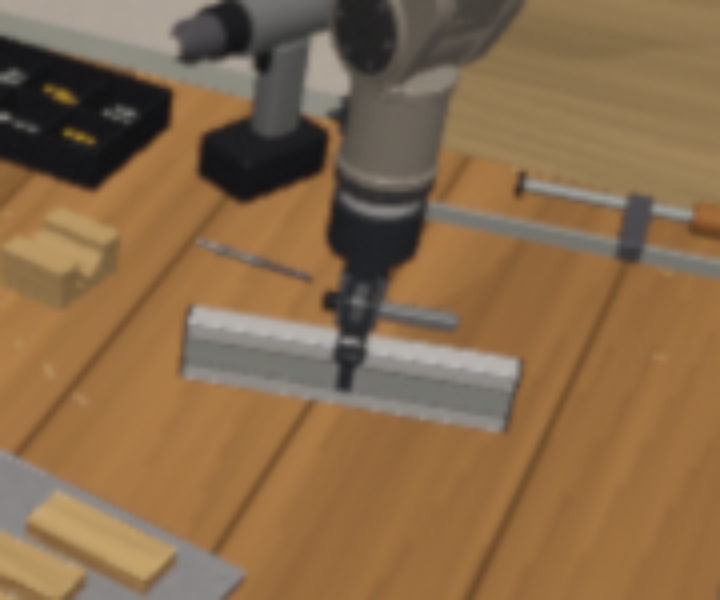

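The fingers straddle the bar near its middle, 9 mm off centre across it. I'll correct that, then close.

Call:
apply_moves(increments=[[-5,-1.7,-3,0,0,0,-1],[-3,0,-1.5,0,0,0,-1],[0,0,0,0,0,0,-1],[0,0,0,0,0,0,0.2],[0,0,0,0,0,0,0.6],[0,0,0,0,0,0,1],[0,0,0,0,0,0,1],[0,0,0,0,0,0,1]])

```text
t: 3.2
eef_pos: [0.411, -0.3396, 0.028]
tool_rot: [0.002, 0.778, -0.628, 0.004]
contact_force: [-0.8, 0.1, 0.7]
gripper_width: 0.266
```

Run:
```python
from h import *
need([409.6,-338.8,26],-77.4)
```

```text
t 3.2 tcp [ 411.  -339.6   28. ] jig [-155.5 -522.1] yaw -77.78 tilt [ 0.19 -0.44] F [-0.8   0.11  0.69] grip 0.266
 shift now-axes [-1.1  1.2  2. ]
 shift target-axes [-1.1  1.2  2. ]
 rz -0.38
```

Call:
apply_moves(increments=[[0,0,-10,0,0,0,1],[0,0,-20,0,0,0,1],[0,0,-25,0,0,0,1],[0,0,-25,0,0,5,1],[0,0,0,0,0,7,1],[0,0,0,0,0,7,1],[0,0,0,0,0,3,1],[0,0,0,0,0,0,1]])

```text
t: 4.2
eef_pos: [0.4088, -0.3377, 0.1124]
tool_rot: [-0.001, -0.639, 0.769, -0.002]
contact_force: [0.3, 0.4, -2.9]
gripper_width: 0.27
```

Run:
```python
from h import *
w=toworld([-105,-290]); print(w)
need([*w,100],-99.94)
save("side","pics/s2.png")
im=cv2.imread("pics/s2.png"); cv2.imwrite("pics/s2c.png",cv2.resize(im[80:260,300:520],(733,600)))
```

```text
[ 500.81727865 -119.7220631 ]
t 4.2 tcp [ 408.8 -337.7  112.4] jig [-158.1 -520.6] yaw -100.51 tilt [ 0.07 -0.31] F [ 0.32  0.44 -2.89] grip 0.27
 shift now-axes [-231.1  -50.8   11.3]
 shift target-axes [-230.6  -53.1   12.4]
 rz -0.57
```

View pics/s2c.png

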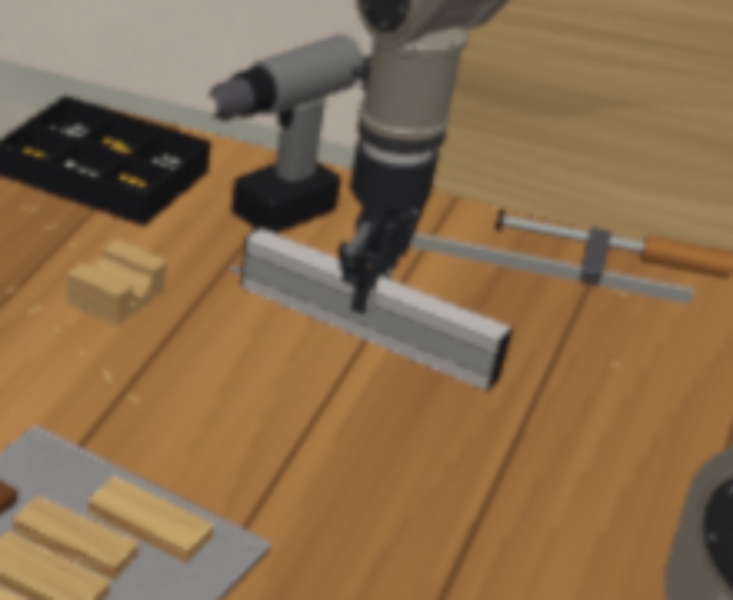

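The bar is lifted level. I'll carry it to the right of the jig.

Call:
apply_moves(increments=[[-15,-4,0,0,0,-0.6,1],[-30,-7,0,0,0,0,1],[-38,-8,2,0,0,0,1],[-38,-8,2,0,0,0,1],[-38,-8,2,0,0,0,1],[-35,-8,2,0,0,0,1],[-20,-5,2,0,0,0,1],[-5,-2,0,0,0,0,1]])

```text
t: 5.25
eef_pos: [0.4989, -0.116, 0.1015]
tool_rot: [0.0, -0.649, 0.761, -0.002]
contact_force: [-0.0, 0.0, -2.0]
gripper_width: 0.268
```

Run:
```python
from h import *
w=toworld([-105,-290])
need([*w,43.5],-99.94)
```

```text
t 5.25 tcp [ 498.9 -116.   101.5] jig [-107.5 -286.7] yaw -99.12 tilt [ 0.13 -0.13] F [-0.03  0.05 -1.98] grip 0.268
 shift now-axes [ 3.2 -2.3 58. ]
 shift target-axes [ 3.3 -2.5 58. ]
 rz 0.82
```

Call:
apply_moves(increments=[[3,-2,8,0,0,0.8,1],[0,0,12,0,0,0,1],[0,0,14,0,0,0,1],[0,0,12,0,0,0,1],[0,0,6,0,0,0,1],[0,0,2,0,0,0,1],[0,0,0,0,0,0,1],[0,0,0,0,0,0,1]])

```text
t: 6.25
eef_pos: [0.4989, -0.1227, 0.0431]
tool_rot: [-0.001, -0.642, 0.767, -0.001]
contact_force: [-0.3, 0.4, -2.7]
gripper_width: 0.263
```

Run:
```python
from h import *
need([*toworld([-108,-275]),44],-99.94)
save("top","pics/t2.png");save("side","pics/s3.png")
im=cv2.imread("pics/t2.png"); cv2.imwrite("pics/t2c.png",cv2.resize(im[180:320,240:440],(800,560)))
im=cv2.imread("pics/s3.png"); cv2.imwrite("pics/s3c.png",cv2.resize(im[150:310,230:450],(800,582)))
```

```text
t 6.25 tcp [ 498.9 -122.7   43.1] jig [-106.3 -293.3] yaw -100.18 tilt [ 0.01 -0.19] F [-0.33  0.38 -2.74] grip 0.263
 shift now-axes [-18.3   1.7  -1. ]
 shift target-axes [-18.3   1.7  -0.9]
 rz -0.24
```

View pics/t2c.png

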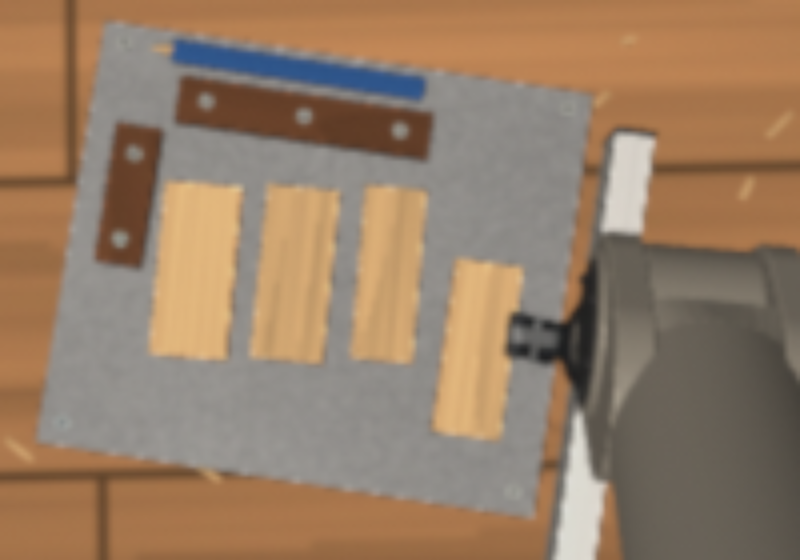

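View pics/s3c.png

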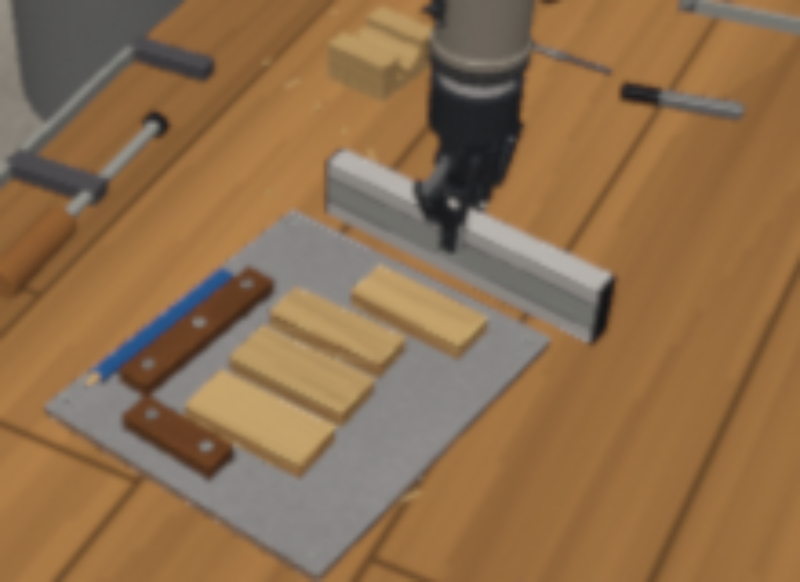

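The bar is level beside the jig, parallel to its right edge, and clear of everything. Starting a gentle sideways gather.

Call:
apply_moves(increments=[[-4,0,-1,0,0,-0.2,1],[-6,0,0,0,0,0,1],[-6,0,0,0,0,0,1],[-6,0,0,0,0,0,1],[-5,0,0,0,0,0,1],[-4,0,0,0,0,0,1],[-4,0,0,0,0,0,1],[-3,0,0,0,0,0,1]])

```text
t: 7.35
eef_pos: [0.5064, -0.0822, 0.0446]
tool_rot: [-0.001, -0.643, 0.766, -0.002]
contact_force: [0.4, 0.1, -2.3]
gripper_width: 0.264
```

Run:
```python
from h import *
need([*toworld([-108,-202]),44],-99.94)
```

```text
t 7.35 tcp [506.4 -82.2  44.6] jig [-105.9 -252.1] yaw -99.91 tilt [ 0.07 -0.19] F [ 0.42  0.13 -2.33] grip 0.264
 shift now-axes [-50.1   2.    0.4]
 shift target-axes [-50.1   2.1   0.6]
 rz 0.03
```

Call:
apply_moves(increments=[[-3,0,0,0,0,0,1],[-3,0,0,0,0,0,1],[-4,0,0,0,0,0,1],[-4,0,0,0,0,0,1],[-4,0,0,0,0,0,1],[-4,0,0,0,0,0,1],[-3,0,0,0,0,0,1],[-3,0,0,0,0,0,1]])

```text
t: 8.35
eef_pos: [0.5114, -0.0539, 0.0446]
tool_rot: [-0.001, -0.643, 0.766, -0.002]
contact_force: [-0.7, -1.0, -1.4]
gripper_width: 0.263
```

Run:
```python
from h import *
need([*toworld([-108,-202]),44],-99.94)
```

```text
t 8.35 tcp [511.4 -53.9  44.6] jig [-105.9 -223.3] yaw -99.98 tilt [ 0.07 -0.25] F [-0.72 -1.03 -1.38] grip 0.263
 shift now-axes [-21.3   2.1   0.5]
 shift target-axes [-21.3   2.1   0.6]
 rz -0.04
```

Call:
apply_moves(increments=[[-3,0,0,0,0,0,1],[-3,0,0,0,0,0,1],[-3,0,0,0,0,0,1],[-3,0,0,0,0,0,1],[-3,0,0,0,0,0,1],[-3,0,0,0,0,0,1],[-2,0,0,0,0,0,1],[0,0,0,0,0,0,1]])

```text
t: 9.35
eef_pos: [0.5151, -0.0334, 0.0446]
tool_rot: [-0.001, -0.643, 0.766, -0.002]
contact_force: [-0.3, -0.4, -0.7]
gripper_width: 0.266
```

Run:
```python
from h import *
need([*toworld([-108,-202]),44],-99.94)
save("top","pics/t3.png");save("side","pics/s4.png")
im=cv2.imread("pics/t3.png"); cv2.imwrite("pics/t3c.png",cv2.resize(im[180:320,240:440],(800,560)))
im=cv2.imread("pics/s4.png"); cv2.imwrite("pics/s4c.png",cv2.resize(im[150:310,230:450],(800,582)))
```

```text
t 9.35 tcp [515.1 -33.4  44.6] jig [-105.8 -202.6] yaw -100.01 tilt [ 0.05 -0.29] F [-0.32 -0.43 -0.73] grip 0.266
 shift now-axes [-0.6  2.2  0.6]
 shift target-axes [-0.6  2.2  0.6]
 rz -0.07
```

View pics/t3c.png

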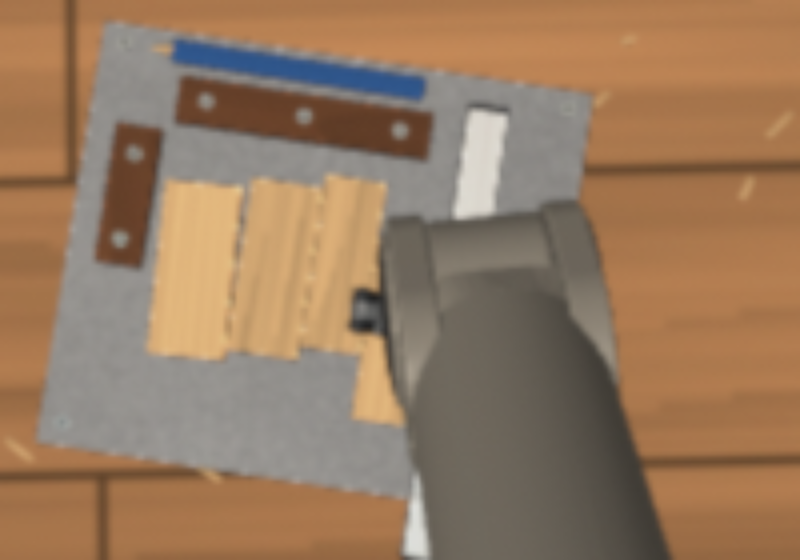

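View pics/s4c.png

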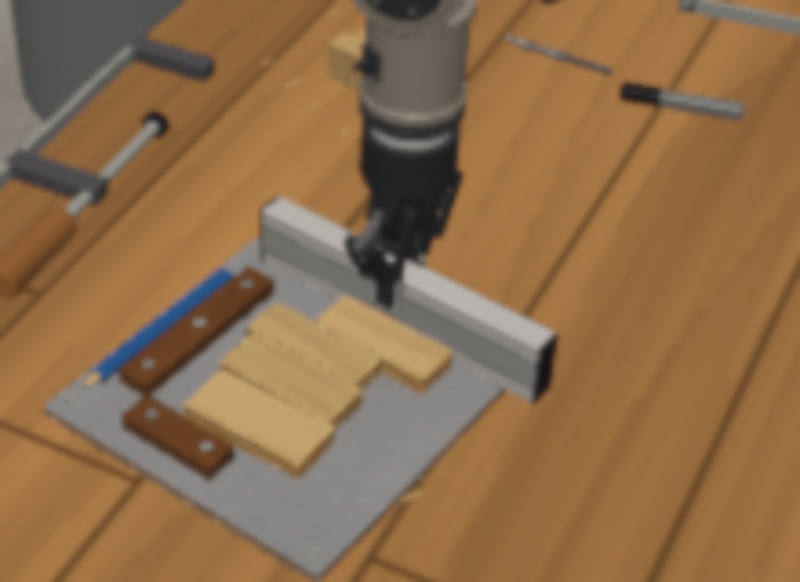

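The blanks have gathered (tops at ~x 160–400 in the crop) with slight tilts and staggered ends. I'll back off, lift, turn 90° and go round to the near ends.

Call:
apply_moves(increments=[[6,0,0,0,0,0,1],[10,0,-5,0,0,0,1],[0,0,-20,0,0,0,1],[0,0,-25,0,0,-5,1],[0,0,-5,0,0,-10,1],[0,0,0,0,0,-10,1],[0,0,0,0,0,-10,1],[0,0,0,0,0,-10,1]])

```text
t: 10.45
eef_pos: [0.511, -0.0535, 0.1031]
tool_rot: [0.002, 0.892, -0.452, 0.002]
contact_force: [-0.5, -0.6, -1.9]
gripper_width: 0.264
```

Call:
apply_moves(increments=[[0,0,0,0,0,-10,1],[0,0,0,0,0,-10,1],[0,0,0,0,0,-10,1],[0,0,0,0,0,-10,1],[0,0,0,0,0,-4,1],[0,0,0,0,0,0,1],[0,0,0,0,0,0,1],[0,0,0,0,0,0,1]])

```text
t: 11.45
eef_pos: [0.5094, -0.0594, 0.1047]
tool_rot: [0.003, 0.997, -0.076, 0.001]
contact_force: [0.4, 0.0, -2.3]
gripper_width: 0.261
```

Run:
```python
from h import *
need([*toworld([-205,-100]),100],-9.94)
show_blanks("pics/t4.png")
im=cv2.imread("pics/t4.png"); cv2.imwrite("pics/t4c.png",cv2.resize(im[180:320,240:440],(800,560)))
```

```text
t 11.45 tcp [509.4 -59.4 104.7] jig [-107.  -229.1] yaw -8.77 tilt [ 0.1  -0.39] F [ 0.36  0.01 -2.26] grip 0.261
 shift now-axes [ -95.4 -131.1    3.6]
 shift target-axes [ -98.  -129.1    4.7]
 rz 1.17
rect [-96.7 -99.2] [177.6 152.9] rel ang 3.1 corners [(np.float64(-168.0), np.float64(-192.0)), (np.float64(-15.0), np.float64(-184.0)), (np.float64(-25.0), np.float64(-6.0)), (np.float64(-178.0), np.float64(-15.0))]
```

View pics/t4c.png

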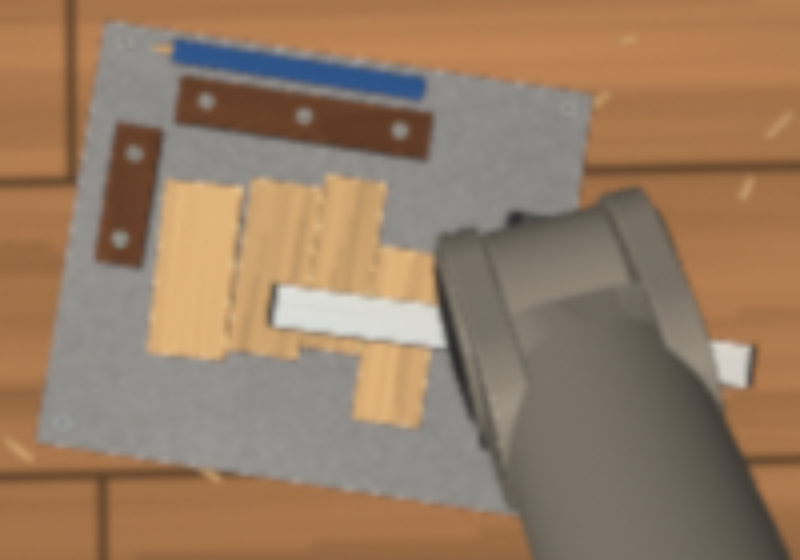

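Call:
apply_moves(increments=[[-12,-15,0,0,0,1.1,1],[-20,-25,0,0,0,0,1],[-22,-28,0,0,0,0,1],[-22,-28,0,0,0,0,1],[-13,-20,0,0,0,0,1],[-5,-8,0,0,0,0,1],[0,0,0,0,0,0,1],[0,0,0,0,0,0,1]])

```text
t: 12.5
eef_pos: [0.4378, 0.0814, 0.1041]
tool_rot: [0.004, 0.996, -0.089, 0.003]
contact_force: [-0.1, -0.5, -2.3]
gripper_width: 0.265
```

Run:
```python
from h import *
need([*toworld([-205,-100]),44.5],-9.94)
show_blanks("pics/t5.png")
im=cv2.imread("pics/t5.png"); cv2.imwrite("pics/t5c.png",cv2.resize(im[180:320,220:420],(800,560)))
```

```text
t 12.5 tcp [437.8  81.4 104.1] jig [-201.8 -102.7] yaw -10.18 tilt [ 0.26 -0.44] F [-0.13 -0.46 -2.28] grip 0.265
 shift now-axes [-3.5 -3.1 59.5]
 shift target-axes [-3.2 -2.7 59.6]
 rz -0.24
rect [-94.7 -99.1] [181.5 150.1] rel ang 0.6 corners [(np.float64(-169.0), np.float64(-191.0)), (np.float64(-19.0), np.float64(-189.0)), (np.float64(-21.0), np.float64(-8.0)), (np.float64(-171.0), np.float64(-9.0))]
```

View pics/t5c.png

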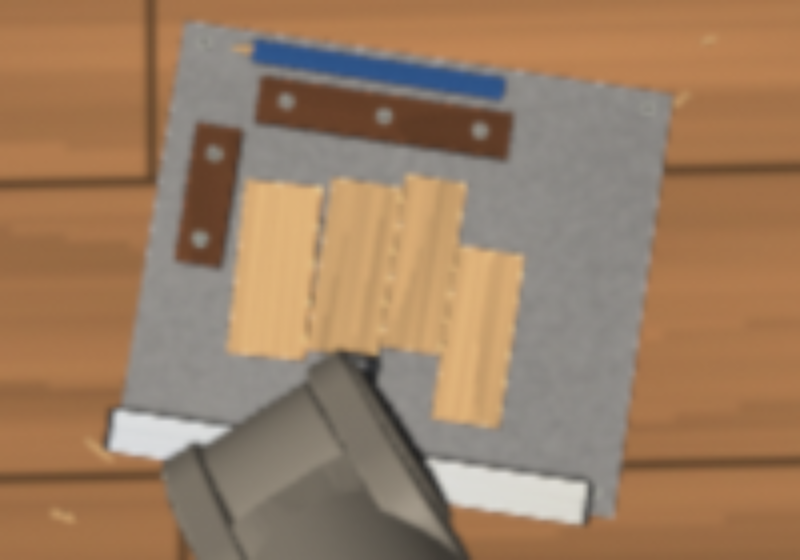

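The near ends are free and the bar stands parallel behind them in the top view. Lowering.

Call:
apply_moves(increments=[[-2,-2,8,0.4,-0.3,-0.2,1],[0,0,12,0,0,0,1],[0,0,14,0,0,0,1],[0,0,12,0,0,0,1],[0,0,6,0,0,0,1],[0,0,3,0,0,0,1],[0,0,0,0,0,0,1],[0,0,0,0,0,0,1]])

```text
t: 13.55
eef_pos: [0.4364, 0.0822, 0.0443]
tool_rot: [-0.0, 0.996, -0.088, -0.001]
contact_force: [-0.6, 0.1, -2.2]
gripper_width: 0.262
```

Run:
```python
from h import *
need([*toworld([-122,-97]),44.5],-9.94)
```

```text
t 13.55 tcp [436.4  82.2  44.3] jig [-203.3 -102.3] yaw -10.15 tilt [-0.06  0.01] F [-0.62  0.09 -2.24] grip 0.262
 shift now-axes [81.3 -5.5 -0.3]
 shift target-axes [81.3 -5.3 -0.2]
 rz -0.21
```

Call:
apply_moves(increments=[[4,-3,0,0,0,-0.2,1],[5,-2,0,0,0,0,1],[4,0,0,0,0,0,1],[3,0,0,0,0,0,1],[3,0,0,0,0,0,1],[4,0,0,0,0,0,1],[4,0,0,0,0,0,1],[4,0,0,0,0,0,1]])

```text
t: 14.55
eef_pos: [0.4699, 0.0816, 0.0449]
tool_rot: [-0.0, 0.996, -0.087, -0.0]
contact_force: [-0.6, 0.6, -1.7]
gripper_width: 0.266
```

Call:
apply_moves(increments=[[4,0,0,0,0,0,1],[4,0,0,0,0,0,1],[4,0,0,0,0,0,1],[3,0,0,0,0,0,1],[3,0,0,0,0,0,1],[3,0,0,0,0,0,1],[3,0,0,0,0,0,1],[2,0,0,0,0,0,1]])

```text
t: 15.55
eef_pos: [0.4956, 0.0771, 0.0444]
tool_rot: [0.0, 0.996, -0.086, -0.002]
contact_force: [-2.7, 0.7, -0.2]
gripper_width: 0.265
```

Run:
```python
from h import *
need([*toworld([-122,-97]),44.5],-9.94)
```

```text
t 15.55 tcp [495.6  77.1  44.4] jig [-144.1  -97. ] yaw -9.92 tilt [-0.23 -0.01] F [-2.69  0.74 -0.24] grip 0.265
 shift now-axes [22.1 -0.  -0.1]
 shift target-axes [22.1 -0.  -0.1]
 rz 0.02
```

Call:
apply_moves(increments=[[3,0,0,0,0,0,1],[3,0,0,0,0,0,1],[3,0,0,0,0,0,1],[2,0,0,0,0,0,1],[2,0,0,0,0,0,1],[2,0,0,0,0,0,1],[1.5,0,0,0,0,0,1],[1,0,0,0,0,0,1]])

```text
t: 16.55
eef_pos: [0.5136, 0.0736, 0.0442]
tool_rot: [0.001, 0.996, -0.087, -0.002]
contact_force: [-2.4, 0.5, -0.5]
gripper_width: 0.265
```

Run:
```python
from h import *
need([*toworld([-122,-97]),44.5],-9.94)
save("side","pics/s5.png")
im=cv2.imread("pics/s5.png"); cv2.imwrite("pics/s5c.png",cv2.resize(im[170:310,230:430],(800,560)))
show_blanks("pics/t6.png")
im=cv2.imread("pics/t6.png"); cv2.imwrite("pics/t6c.png",cv2.resize(im[180:320,220:420],(800,560)))
```

```text
t 16.55 tcp [513.6  73.6  44.2] jig [-125.8  -97.4] yaw -9.93 tilt [-0.29 -0.04] F [-2.37  0.52 -0.47] grip 0.265
 shift now-axes [ 3.8 -0.4 -0.3]
 shift target-axes [ 3.8 -0.4 -0.3]
 rz 0.01
rect [ -56.6 -101.6] [177.7 108.2] rel ang 0.1 corners [(np.float64(-111.0), np.float64(-191.0)), (np.float64(-2.0), np.float64(-190.0)), (np.float64(-3.0), np.float64(-13.0)), (np.float64(-111.0), np.float64(-13.0))]
```

View pics/s5c.png

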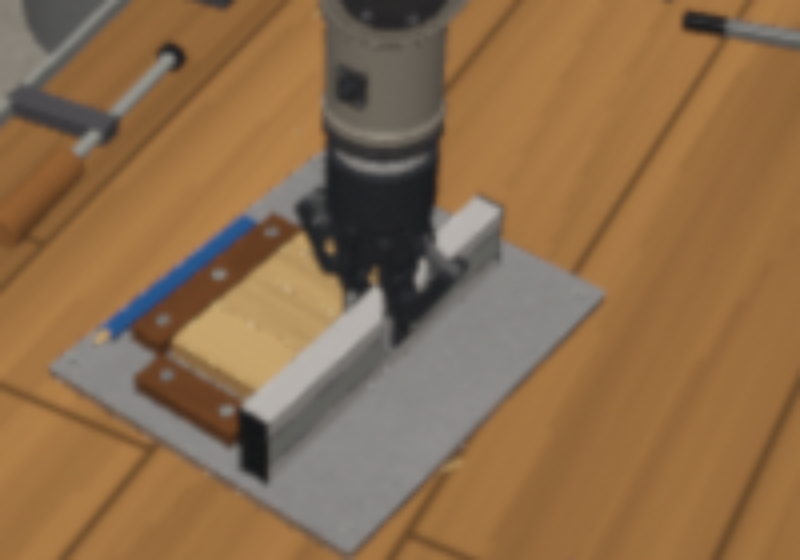

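View pics/t6c.png

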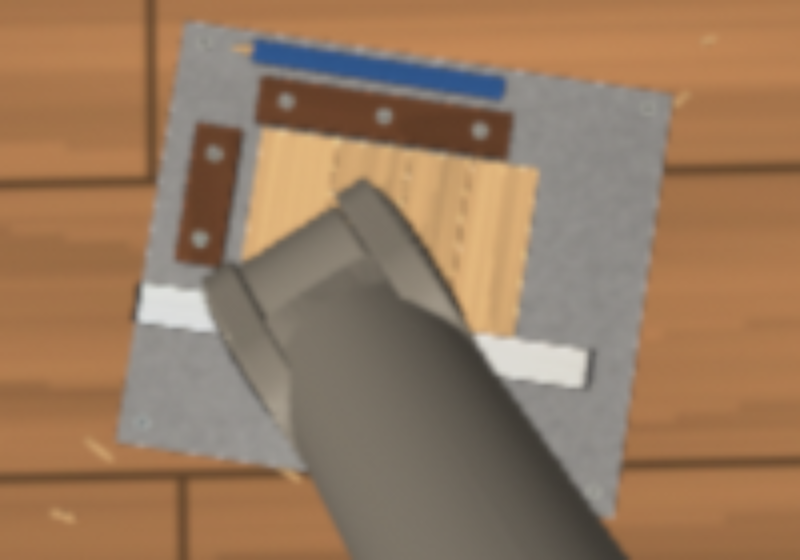

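The row is nearly at the stop, with a ~7 mm gap still at the side fence. I'll creep in until the force rises.

Call:
apply_moves(increments=[[1,0,0,0,0,0,1],[1,0,0,0,0,0,1],[1,0,0,0,0,0,1],[0.7,0,0,0,0,0,1],[0.5,0,0,0,0,0,1],[0.5,0,0,0,0,0,1],[0.5,0,0,0,0,0,1],[0.5,0,0,0,0,0,1]])

```text
t: 17.65
eef_pos: [0.5176, 0.0729, 0.044]
tool_rot: [0.001, 0.996, -0.087, -0.004]
contact_force: [-5.6, 0.8, 0.8]
gripper_width: 0.265
```

Run:
```python
from h import *
need([*toworld([-122,-97]),44.5],-9.94)
```

```text
t 17.65 tcp [517.6  72.9  44. ] jig [-121.7  -97.4] yaw -9.93 tilt [-0.48 -0.06] F [-5.61  0.8   0.83] grip 0.265
 shift now-axes [-0.3 -0.4 -0.5]
 shift target-axes [-0.3 -0.4 -0.5]
 rz 0.01
```

Call:
apply_moves(increments=[[0.6,0,0,0,0,0,1],[0.6,0,0,0,0,0,1],[0.6,0,0,0,0,0,1],[0,0,0,0,0,0,1],[-3,0,0,0,0,0,1],[-8,0,0,0,0,0,1],[-10,0,-5,0,0,0,1],[-5,0,-20,0,0,0,1]])

```text
t: 18.65
eef_pos: [0.4924, 0.0772, 0.0692]
tool_rot: [0.001, 0.996, -0.087, -0.004]
contact_force: [-0.8, 0.6, -2.5]
gripper_width: 0.267
```

Call:
apply_moves(increments=[[0,0,-25,0,0,0,1],[0,10,-12,0,0,10,1],[5,20,0,0,0,10,1],[0,20,0,0,0,10,1],[0,20,0,0,0,10,1],[0,10,0,0,0,10,1],[0,0,0,0,0,10,1],[0,0,0,0,0,10,1]])

```text
t: 19.65
eef_pos: [0.4545, 0.0077, 0.1123]
tool_rot: [-0.0, 0.755, -0.656, 0.0]
contact_force: [-0.1, 0.3, -3.1]
gripper_width: 0.263
```

Run:
```python
from h import *
need([*toworld([-60,-235]),110],-99.94)
show_blanks("pics/t7.png")
im=cv2.imread("pics/t7.png"); cv2.imwrite("pics/t7c.png",cv2.resize(im[180:320,220:420],(800,560)))
```

```text
t 19.65 tcp [454.5   7.7 112.3] jig [-172.6 -172.5] yaw -82.03 tilt [0.03 0.02] F [-0.1   0.26 -3.11] grip 0.263
 shift now-axes [ 94.1 -87.9   2.3]
 shift target-axes [  62.5 -112.6    2.3]
 rz 17.91
rect [ -54.5 -101.7] [177.8 111.1] rel ang 0.2 corners [(np.float64(-110.0), np.float64(-191.0)), (np.float64(1.0), np.float64(-190.0)), (np.float64(1.0), np.float64(-13.0)), (np.float64(-110.0), np.float64(-13.0))]
```

View pics/t7c.png

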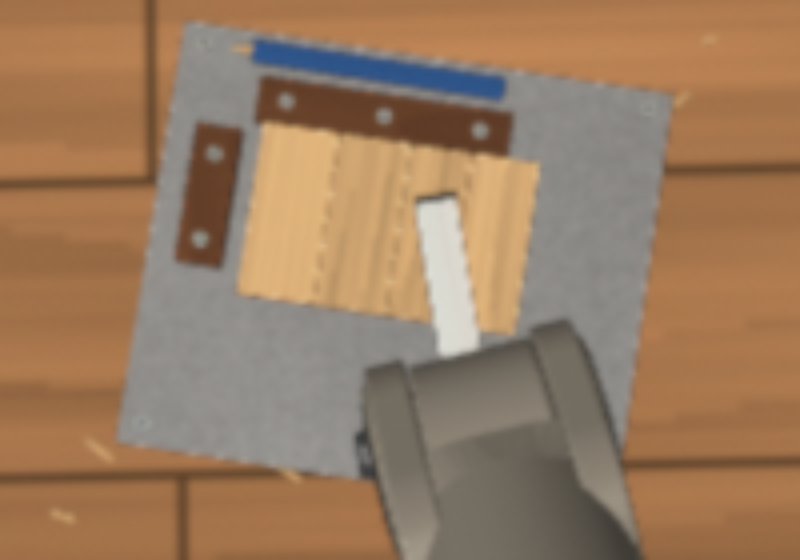

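All four ends sit square at the stop, and the row is ~12 mm short of the side fence. Moving to its right side, pushing along +y.

Call:
apply_moves(increments=[[5,-10,0,0,0,9,1],[12,-20,0,0,0,9,1],[14,-25,0,0,0,0,1],[14,-25,0,0,0,0,1],[10,-20,0,0,0,0,1],[4,-8,0,0,0,0,1],[0,0,0,0,0,0,1],[0,0,0,0,0,0,1]])

```text
t: 20.7
eef_pos: [0.5533, -0.0621, 0.1138]
tool_rot: [0.001, -0.645, 0.764, 0.0]
contact_force: [-0.0, -0.8, -1.9]
gripper_width: 0.269
```

Run:
```python
from h import *
need([*toworld([-58,-230]),44.5],-99.94)
```

```text
t 20.7 tcp [553.3 -62.1 113.8] jig [ -63.3 -224.2] yaw -99.66 tilt [0.1  0.11] F [-0.01 -0.83 -1.94] grip 0.269
 shift now-axes [ 6.  -5.2 69.3]
 shift target-axes [ 5.8 -5.3 69.3]
 rz 0.28
```

Call:
apply_moves(increments=[[6,-5,8,0,0,0.3,1],[0,0,15,0,0,0,1],[0,0,17,0,0,0,1],[0,0,15,0,0,0,1],[0,0,8,0,0,0,1],[0,0,3,0,0,0,1],[0,0,0,0,0,0,1],[0,0,0,0,0,0,1]])

```text
t: 21.7
eef_pos: [0.5557, -0.0676, 0.0421]
tool_rot: [0.0, -0.644, 0.765, 0.001]
contact_force: [0.6, -0.0, -2.7]
gripper_width: 0.264
```

Run:
```python
from h import *
need([*toworld([-58,-203]),44.5],-99.94)
```

```text
t 21.7 tcp [555.7 -67.6  42.1] jig [ -59.9 -229.2] yaw -99.83 tilt [-0.05  0.14] F [ 0.62 -0.01 -2.74] grip 0.264
 shift now-axes [-26.2  -1.9  -2.3]
 shift target-axes [-26.2  -1.9  -2.4]
 rz 0.11
```

Call:
apply_moves(increments=[[-3,-2,-2,0,0,0,1],[-4,0,0,0,0,0,1],[-4,0,0,0,0,0,1],[-4,0,0,0,0,0,1],[-3,0,0,0,0,0,1],[-3,0,0,0,0,0,1],[-3,0,0,0,0,0,1],[-2,0,0,0,0,0,1]])

```text
t: 22.7
eef_pos: [0.5633, -0.0411, 0.0455]
tool_rot: [0.001, -0.644, 0.765, 0.0]
contact_force: [-1.2, -1.6, 0.3]
gripper_width: 0.264
```

Call:
apply_moves(increments=[[-2,0,0,0,0,0,1],[-2,0,0,0,0,0,1],[-2,0,0,0,0,0,1],[-1,0,0,0,0,0,1],[-1,0,0,0,0,0,1],[-1,0,0,0,0,0,1],[-1,0,0,0,0,0,1],[-1,0,0,0,0,0,1]])

```text
t: 23.7
eef_pos: [0.5649, -0.0313, 0.0455]
tool_rot: [0.0, -0.643, 0.766, -0.0]
contact_force: [-1.1, -2.2, -0.2]
gripper_width: 0.267
```

Run:
```python
from h import *
need([*toworld([-58,-192]),44.5],-99.94)
show_blanks("pics/t8.png")
im=cv2.imread("pics/t8.png"); cv2.imwrite("pics/t8c.png",cv2.resize(im[180:320,220:420],(800,560)))
```

```text
t 23.7 tcp [564.9 -31.3  45.5] jig [ -57.1 -191.9] yaw -99.93 tilt [0.02 0.01] F [-1.08 -2.16 -0.2 ] grip 0.267
 shift now-axes [0.1 0.9 1. ]
 shift target-axes [0.1 0.9 1. ]
 rz 0.01
rect [-54.7 -85.5] [167.9 111.2] rel ang 0.2 corners [(np.float64(-110.0), np.float64(-170.0)), (np.float64(1.0), np.float64(-169.0)), (np.float64(1.0), np.float64(-1.0)), (np.float64(-111.0), np.float64(-2.0))]
```

View pics/t8c.png

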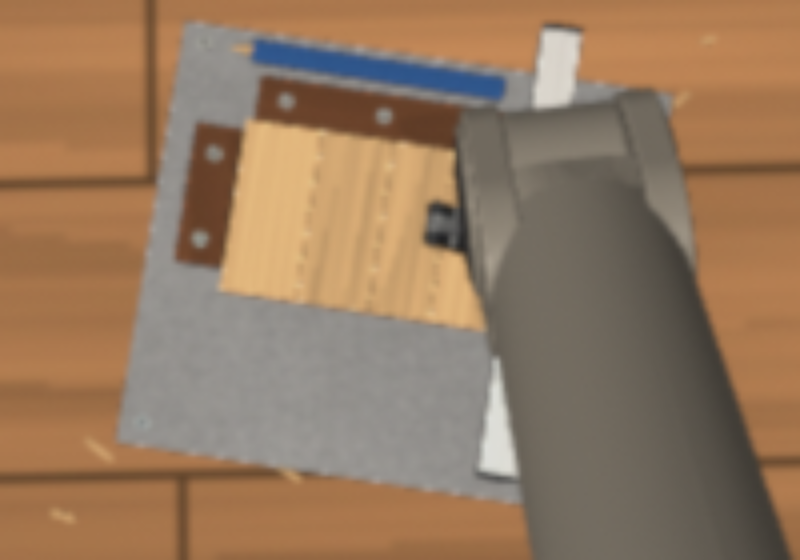

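Call:
apply_moves(increments=[[-0.7,-0.5,0,0,0,0,1],[-0.7,0,0,0,0,0,1],[-0.6,0,0,0,0,0,1],[-0.6,0,0,0,0,0,1],[-0.5,0,0,0,0,0,1],[-0.5,0,0,0,0,0,1],[-0.5,0,0,0,0,0,1],[-0.5,0,0,0,0,0,1]])

```text
t: 24.75
eef_pos: [0.5653, -0.0295, 0.0455]
tool_rot: [-0.002, -0.643, 0.766, -0.001]
contact_force: [-1.8, -5.3, -0.1]
gripper_width: 0.268
```

Run:
```python
from h import *
need([*toworld([-58,-192]),44.5],-99.94)
f=np.array(bot.get_obs()["contact_force"][:2]); print("F jig",f@XJ,f@YJ, bot.get_obs()["torque"])
```

```text
t 24.75 tcp [565.3 -29.5  45.5] jig [ -57. -190.] yaw -100.01 tilt [-0.09 -0.17] F [-1.77 -5.28 -0.07] grip 0.268
 shift now-axes [2. 1. 1.]
 shift target-axes [2. 1. 1.]
 rz -0.07
F jig -0.827696680330739 -5.510285900271555 [-1.1987261   0.32227606  0.10908817]
```

The row has met the fence (5.5 N, still a light contact). I'll back off, re-seat the ends at the stop, then make the firm sideways press last.

Call:
apply_moves(increments=[[3,0,0,0,0,0,1],[8,0,0,0,0,0,1],[10,0,-5,0,0,0,1],[5,10,-20,0,0,0,1],[0,20,-25,0,0,0,1],[0,30,-15,0,0,-9,1],[0,30,0,0,0,-9,1],[-10,25,0,0,0,-9,1]])

```text
t: 25.75
eef_pos: [0.4457, -0.0384, 0.1142]
tool_rot: [-0.002, 0.808, -0.59, 0.002]
contact_force: [-0.3, -0.2, -1.7]
gripper_width: 0.264
```

Run:
```python
from h import *
need([*toworld([-150,-92]),110],-9.94)
show_blanks("pics/t9.png")
im=cv2.imread("pics/t9.png"); cv2.imwrite("pics/t9c.png",cv2.resize(im[180:320,220:420],(800,560)))
```

```text
t 25.75 tcp [445.7 -38.4 114.2] jig [-173.3 -219.4] yaw -72.26 tilt [0.32 0.03] F [-0.29 -0.2  -1.71] grip 0.264
 shift now-axes [-102.   -79.8    4.5]
 shift target-axes [  23.3 -127.4    4.2]
 rz -62.32
rect [-54.7 -88.5] [177.5 111.2] rel ang 0.2 corners [(np.float64(-110.0), np.float64(-178.0)), (np.float64(1.0), np.float64(-177.0)), (np.float64(1.0), np.float64(0.0)), (np.float64(-111.0), np.float64(-0.0))]
```

View pics/t9c.png

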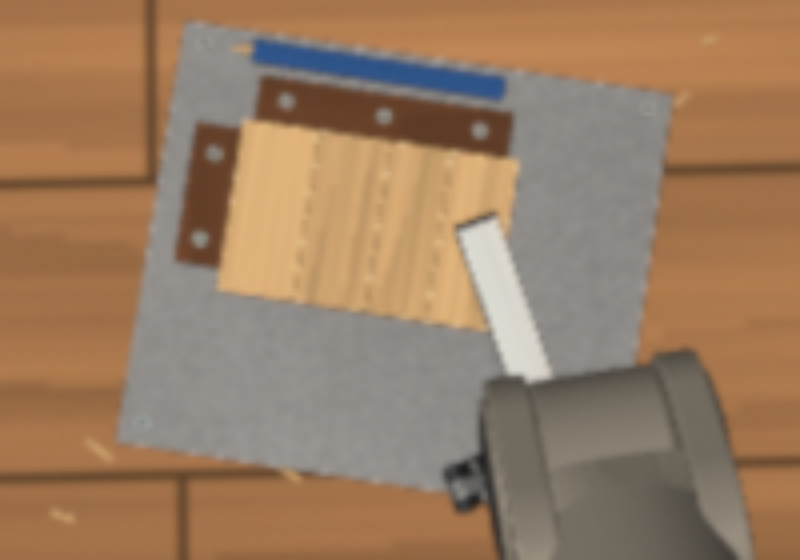

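Call:
apply_moves(increments=[[-14.5,-11.5,0,0,0,-9,1],[-12.5,-13.5,0,0,0,-9,1],[-10,-15.5,0,0,0,-9,1],[-7.5,-17,0,0,0,-9,1],[-5,-18,0,0,0,-9,1],[-2,-18.5,0,0,0,-9,1],[1,-18.5,0,0,0,-8,1],[0,0,0,0,0,0,1]])

```text
t: 26.8
eef_pos: [0.488, 0.0841, 0.117]
tool_rot: [-0.001, 0.997, -0.073, 0.003]
contact_force: [0.5, -0.4, -2.4]
gripper_width: 0.265
```

Run:
```python
from h import *
need([*toworld([-150,-92]),44.5],-9.94)
```

```text
t 26.8 tcp [488.   84.1 117. ] jig [-152.8  -91.4] yaw -8.42 tilt [0.36 0.06] F [ 0.48 -0.41 -2.43] grip 0.265
 shift now-axes [ 2.3  0.8 72.5]
 shift target-axes [ 2.8  0.6 72.5]
 rz 1.52
```

Call:
apply_moves(increments=[[2,0,8,0,-0.4,1.5,1],[0,0,15,0,0,0,1],[0,0,17,0,0,0,1],[0,0,16,0,0,0,1],[0,0,9,0,0,0,1],[0,0,4,0,0,0,1],[0,0,1,0,0,0,1],[0,0,0,0,0,0,1]])

```text
t: 27.8
eef_pos: [0.4887, 0.0803, 0.041]
tool_rot: [0.0, 0.996, -0.092, -0.002]
contact_force: [-0.3, -0.6, -2.5]
gripper_width: 0.265
```

Run:
```python
from h import *
need([*toworld([-122,-92]),44.5],-9.94)
```

```text
t 27.8 tcp [488.7  80.3  41. ] jig [-151.5  -95.1] yaw -10.6 tilt [-0.22 -0.01] F [-0.29 -0.6  -2.5 ] grip 0.265
 shift now-axes [29.4 -3.5 -3.6]
 shift target-axes [29.5 -3.1 -3.5]
 rz -0.66
```

Call:
apply_moves(increments=[[4,-3,-3.5,0,0,-0.6,1],[5,0,0,0,0,0,1],[5,0,0,0,0,0,1],[4,0,0,0,0,0,1],[3,0,0,0,0,0,1],[2,0,0,0,0,0,1],[1.5,0,0,0,0,0,1],[1,0,0,0,0,0,1]])

```text
t: 28.8
eef_pos: [0.5172, 0.0786, 0.0458]
tool_rot: [-0.0, 0.996, -0.087, -0.001]
contact_force: [0.3, 0.4, -1.7]
gripper_width: 0.264
```

Run:
```python
from h import *
need([*toworld([-122,-92]),44.5],-9.94)
```

```text
t 28.8 tcp [517.2  78.6  45.8] jig [-123.1  -91.8] yaw -9.99 tilt [-0.09  0.01] F [ 0.28  0.41 -1.7 ] grip 0.264
 shift now-axes [1.1 0.2 1.3]
 shift target-axes [1.1 0.2 1.3]
 rz -0.05
```

Call:
apply_moves(increments=[[0.7,0,0,0,0,0,1],[0.7,0,0,0,0,0,1],[0.6,0,0,0,0,0,1],[0.6,0,0,0,0,0,1],[0.6,0,0,0,0,0,1],[0.6,0,0,0,0,0,1],[0.6,0,0,0,0,0,1],[0.6,0,0,0,0,0,1]])

```text
t: 29.8
eef_pos: [0.5185, 0.0783, 0.0451]
tool_rot: [0.001, 0.996, -0.087, -0.004]
contact_force: [-4.1, 1.1, 1.7]
gripper_width: 0.266
```

Run:
```python
from h import *
need([*toworld([-122,-92]),44.5],-9.94)
print(bot.get_obs()["torque"])
```

```text
t 29.8 tcp [518.5  78.3  45.1] jig [-121.7  -91.9] yaw -9.94 tilt [-0.48 -0.04] F [-4.14  1.1   1.73] grip 0.266
 shift now-axes [-0.3  0.1  0.6]
 shift target-axes [-0.3  0.1  0.6]
 rz -0.0
[ 0.26504091  1.13137014 -0.10122855]
```

The bar seated at the same −121.7 mm as before, so the ends are home. Going back round for the firm sideways press.

Call:
apply_moves(increments=[[-3,0,0,0,0,0,1],[-8,0,0,0,0,0,1],[-10,0,-5,0,0,0,1],[-5,0,-20,0,0,0,1],[0,0,-25,0,0,0,1],[0,15,-15,0,0,9,1],[-3,20,0,0,0,9,1],[-6,20,0,0,0,9,1]])

```text
t: 30.8
eef_pos: [0.4663, 0.036, 0.1148]
tool_rot: [-0.001, 0.947, -0.322, 0.0]
contact_force: [-0.0, 0.1, -1.8]
gripper_width: 0.27
```

Call:
apply_moves(increments=[[-8,18,0,0,0,9,1],[-10,15,0,0,0,9,1],[0,0,0,0,0,9,1],[0,0,0,0,0,9,1],[0,0,0,0,0,9,1],[0,0,0,0,0,9,1],[0,0,0,0,0,5,1],[0,0,0,0,0,0,1]])

```text
t: 31.8
eef_pos: [0.426, 0.0227, 0.1178]
tool_rot: [0.003, -0.652, 0.758, -0.002]
contact_force: [-0.4, -0.9, -2.2]
gripper_width: 0.264
```

Run:
```python
from h import *
need([*toworld([-56,-222]),115],-99.94)
```

```text
t 31.8 tcp [426.   22.7 117.8] jig [-203.3 -162.6] yaw -98.58 tilt [0.42 0.04] F [-0.44 -0.88 -2.24] grip 0.264
 shift now-axes [  62.9 -145.8    3.7]
 shift target-axes [  59.4 -147.3    2.8]
 rz 1.36
```

Call:
apply_moves(increments=[[8,-18,0,-0.4,0,1.3,1],[10,-26,0,0,0,0,1],[12,-30,0,0,0,0,1],[12,-30,0,0,0,0,1],[10,-25,0,0,0,0,1],[6,-14,0,0,0,0,1],[1,-4,0,0,0,0,1],[0,0,0,0,0,0,1]])

```text
t: 32.8
eef_pos: [0.5624, -0.0597, 0.1185]
tool_rot: [0.001, -0.65, 0.76, 0.001]
contact_force: [-0.0, -0.1, -3.0]
gripper_width: 0.267
```

Run:
```python
from h import *
need([*toworld([-56,-222]),45],-99.94)
```

```text
t 32.8 tcp [562.4 -59.7 118.5] jig [ -54.7 -220.3] yaw -98.88 tilt [0.03 0.18] F [-0.05 -0.07 -3.04] grip 0.267
 shift now-axes [ 2.   1.4 73.5]
 shift target-axes [ 1.7  1.3 73.5]
 rz 1.06
```

Call:
apply_moves(increments=[[1.5,1,8,0,0,1,1],[0,0,16,0,0,0,1],[0,0,18,0,0,0,1],[0,0,16,0,0,0,1],[0,0,9,0,0,0,1],[0,0,3,0,0,0,1],[0,0,0,0,0,0,1],[0,0,0,0,0,0,1]])

```text
t: 33.8
eef_pos: [0.5583, -0.0586, 0.0432]
tool_rot: [0.0, -0.644, 0.765, 0.002]
contact_force: [-0.3, -0.3, -2.3]
gripper_width: 0.265
```

Run:
```python
from h import *
need([*toworld([-56,-191]),45],-99.94)
show_blanks("pics/t10.png")
```

```text
t 33.8 tcp [558.3 -58.6  43.2] jig [ -59.  -219.9] yaw -99.76 tilt [-0.14  0.23] F [-0.27 -0.29 -2.29] grip 0.265
 shift now-axes [-28.9  -3.   -1.7]
 shift target-axes [-28.9  -3.   -1.8]
 rz 0.18
rect [-54.6 -88.5] [177.5 111.1] rel ang 0.3 corners [(np.float64(-110.0), np.float64(-178.0)), (np.float64(1.0), np.float64(-177.0)), (np.float64(1.0), np.float64(0.0)), (np.float64(-111.0), np.float64(-0.0))]
```

Call:
apply_moves(increments=[[-4,-3,-1.5,0,0,0.2,1],[-5,0,0,0,0,0,1],[-5,0,0,0,0,0,1],[-4,0,0,0,0,0,1],[-3,0,0,0,0,0,1],[-2,0,0,0,0,0,1],[-1.5,0,0,0,0,0,1],[-1,0,0,0,0,0,1]])

```text
t: 34.85
eef_pos: [0.5669, -0.032, 0.0459]
tool_rot: [0.001, -0.643, 0.766, 0.002]
contact_force: [-0.3, -0.7, -2.0]
gripper_width: 0.266
```

Run:
```python
from h import *
need([*toworld([-56,-190]),45],-99.94)
```

```text
t 34.85 tcp [566.9 -32.   45.9] jig [ -55.1 -192.1] yaw -99.95 tilt [-0.03  0.24] F [-0.26 -0.69 -2.01] grip 0.266
 shift now-axes [-2.1  0.9  0.9]
 shift target-axes [-2.1  0.9  0.9]
 rz -0.01
```

Call:
apply_moves(increments=[[-1,0,0,0,0,0,1],[-0.8,0,0,0,0,0,1],[-0.6,0,0,0,0,0,1],[-0.6,0,0,0,0,0,1],[-0.6,0,0,0,0,0,1],[-0.6,0,0,0,0,0,1],[-0.6,0,0,0,0,0,1],[-0.6,0,0,0,0,0,1]])

```text
t: 35.85
eef_pos: [0.5673, -0.0299, 0.0459]
tool_rot: [-0.0, -0.642, 0.766, 0.001]
contact_force: [-0.7, -4.4, -0.9]
gripper_width: 0.266
```

Run:
```python
from h import *
need([*toworld([-56,-190]),45],-99.94)
f=np.array(bot.get_obs()["contact_force"][:2]); print("F jig",f@XJ,f@YJ, bot.get_obs()["torque"])
```

```text
t 35.85 tcp [567.3 -29.9  45.9] jig [ -55. -190.] yaw -100.07 tilt [-0.1   0.03] F [-0.68 -4.37 -0.91] grip 0.266
 shift now-axes [-0.   1.   0.9]
 shift target-axes [-0.   1.   0.9]
 rz -0.13
F jig 0.08849041721688816 -4.425813197215824 [-0.97660186  0.11877981  0.19787432]
```

Call:
apply_moves(increments=[[-0.8,0,0,0,0,0,1],[-1,0,0,0,0,0,1],[-1,0,0,0,0,0,1],[-1,0,0,0,0,0,1],[-1,0,0,0,0,0,1],[-1,0,0,0,0,0,1],[-1,0,0,0,0,0,1],[-1,0,0,0,0,0,1]])

```text
t: 36.85
eef_pos: [0.5672, -0.0298, 0.0459]
tool_rot: [-0.004, -0.641, 0.767, -0.002]
contact_force: [-0.8, -5.8, -0.5]
gripper_width: 0.268
```

Run:
```python
from h import *
need([*toworld([-56,-190]),45],-99.94)
f=np.array(bot.get_obs()["contact_force"][:2]); print("F jig",f@XJ,f@YJ, bot.get_obs()["torque"])
```

```text
t 36.85 tcp [567.2 -29.8  45.9] jig [ -55.1 -189.9] yaw -100.24 tilt [-0.27 -0.46] F [-0.82 -5.82 -0.47] grip 0.268
 shift now-axes [0.1 0.9 0.9]
 shift target-axes [0.1 0.9 0.9]
 rz -0.3
F jig 0.19305391758547083 -5.873206808017267 [-1.24282921  0.24798473  0.3256361 ]
```

Call:
apply_moves(increments=[[-1.2,0,0,0,0,0,1],[-1.4,0,0,0,0,0,1],[-1.6,0,0,0,0,0,1],[-1.7,0,0,0,0,0,1],[-1.7,0,0,0,0,0,1],[-1.7,0,0,0,0,0,1],[-1.7,0,0,0,0,0,1],[-1.7,0,0,0,0,0,1]])

```text
t: 37.85
eef_pos: [0.5672, -0.0296, 0.046]
tool_rot: [-0.011, -0.64, 0.769, -0.006]
contact_force: [-0.3, -7.6, 0.2]
gripper_width: 0.266
```

Run:
```python
from h import *
need([*toworld([-56,-190]),45],-99.94)
f=np.array(bot.get_obs()["contact_force"][:2]); print("F jig",f@XJ,f@YJ, bot.get_obs()["torque"])
```

```text
t 37.85 tcp [567.2 -29.6  46. ] jig [ -55.2 -189.8] yaw -100.48 tilt [-0.54 -1.27] F [-0.32 -7.6   0.24] grip 0.266
 shift now-axes [0.2 0.8 1. ]
 shift target-axes [0.2 0.8 1. ]
 rz -0.54
F jig 0.992924069091407 -7.541468713059898 [-1.65901353  0.34518083  0.33378318]
```

The force is ~7.5 N but the wrist creeps (1.3° tilt). I'll add a small counter-turn and go on to ~10 N.

Call:
apply_moves(increments=[[-1.7,0,0,0,-0.2,-0.1,1],[-1.8,0,0,0,-0.2,-0.1,1],[-1.9,0,0,0,-0.2,-0.1,1],[-1.9,0,0,0,-0.2,-0.1,1],[-1.9,0,0,0,-0.2,-0.1,1],[-1.9,0,0,0,-0.2,-0.1,1],[-1.9,0,0,0,-0.2,-0.1,1],[-1.9,0,0,0,-0.2,-0.1,1]])

```text
t: 38.85
eef_pos: [0.5673, -0.0296, 0.0458]
tool_rot: [-0.007, -0.642, 0.767, -0.001]
contact_force: [-1.7, -7.5, -0.8]
gripper_width: 0.266
```

Run:
```python
from h import *
need([*toworld([-56,-190]),45],-99.94)
f=np.array(bot.get_obs()["contact_force"][:2]); print("F jig",f@XJ,f@YJ, bot.get_obs()["torque"])
```

```text
t 38.85 tcp [567.3 -29.6  45.8] jig [ -55.1 -189.8] yaw -100.09 tilt [-0.56 -0.58] F [-1.66 -7.52 -0.8 ] grip 0.266
 shift now-axes [0.2 0.9 0.8]
 shift target-axes [0.2 0.9 0.8]
 rz -0.15
F jig -0.33331190011594214 -7.692824596505579 [-1.74988525  0.19074415  0.13369594]
```

Call:
apply_moves(increments=[[-2.2,0,0,0,-0.2,0,1],[-2.5,0,0,0,-0.2,0,1],[-2.7,0,0,0,-0.2,0,1],[-2.8,0,0,0,-0.2,0,1],[-2.8,0,0,0,-0.2,0,1],[-2.8,0,0,0,-0.2,0,1],[-2.8,0,0,0,-0.2,0,1],[-2.8,0,0,0,-0.2,0,1]])

```text
t: 39.85
eef_pos: [0.5673, -0.0299, 0.0454]
tool_rot: [-0.006, -0.639, 0.769, 0.002]
contact_force: [-1.1, -9.6, -0.4]
gripper_width: 0.262
```

Run:
```python
from h import *
need([*toworld([-56,-190]),45],-99.94)
f=np.array(bot.get_obs()["contact_force"][:2]); print("F jig",f@XJ,f@YJ, bot.get_obs()["torque"])
```

```text
t 39.85 tcp [567.3 -29.9  45.4] jig [ -55.1 -190. ] yaw -100.6 tilt [-0.7  -0.31] F [-1.06 -9.64 -0.42] grip 0.262
 shift now-axes [-0.   0.9  0.4]
 shift target-axes [-0.   0.9  0.4]
 rz -0.66
F jig 0.6220693916713552 -9.682403698448232 [-2.23465629  0.4133991   0.48828793]
```

Call:
apply_moves(increments=[[-2.9,0,0,0,-0.1,-0.15,1],[-3,0,0,0,-0.1,-0.15,1],[-3.1,0,0,0,-0.1,-0.15,1],[-3.1,0,0,0,-0.1,-0.15,1],[-3.1,0,0,0,-0.1,-0.15,1],[-3.1,0,0,0,-0.1,-0.15,1],[-3.1,0,0,0,-0.1,-0.15,1],[-3.1,0,0,0,-0.1,-0.15,1]])

```text
t: 40.85
eef_pos: [0.5673, -0.0294, 0.0454]
tool_rot: [-0.013, -0.642, 0.767, -0.001]
contact_force: [-2.5, -9.7, 1.5]
gripper_width: 0.266
```

Run:
```python
from h import *
need([*toworld([-56,-190]),45],-99.94)
f=np.array(bot.get_obs()["contact_force"][:2]); print("F jig",f@XJ,f@YJ, bot.get_obs()["torque"])
show_blanks("pics/t11.png"); save("side","pics/s11.png")
im=cv2.imread("pics/t11.png"); cv2.imwrite("pics/t11c.png",cv2.resize(im[180:320,220:420],(800,560)))
im=cv2.imread("pics/s11.png"); cv2.imwrite("pics/s11c.png",cv2.resize(im[170:310,230:430],(800,560)))
f=np.array(bot.get_obs()["contact_force"][:2]); print("F jig",f@XJ,f@YJ)
```

```text
t 40.85 tcp [567.3 -29.4  45.4] jig [ -55.1 -189.6] yaw -100.09 tilt [-1.06 -0.97] F [-2.45 -9.71  1.49] grip 0.266
 shift now-axes [0.4 0.9 0.4]
 shift target-axes [0.4 0.9 0.4]
 rz -0.15
F jig -0.7416531185578303 -9.985209718824766 [-2.27392366  0.26420922  0.17705198]
rect [-54.8 -81.9] [164.3 111.3] rel ang 0.2 corners [(np.float64(-110.0), np.float64(-164.0)), (np.float64(1.0), np.float64(-164.0)), (np.float64(1.0), np.float64(0.0)), (np.float64(-111.0), np.float64(0.0))]
F jig -0.5309614943287174 -10.3150408313146
```

View pics/s11c.png

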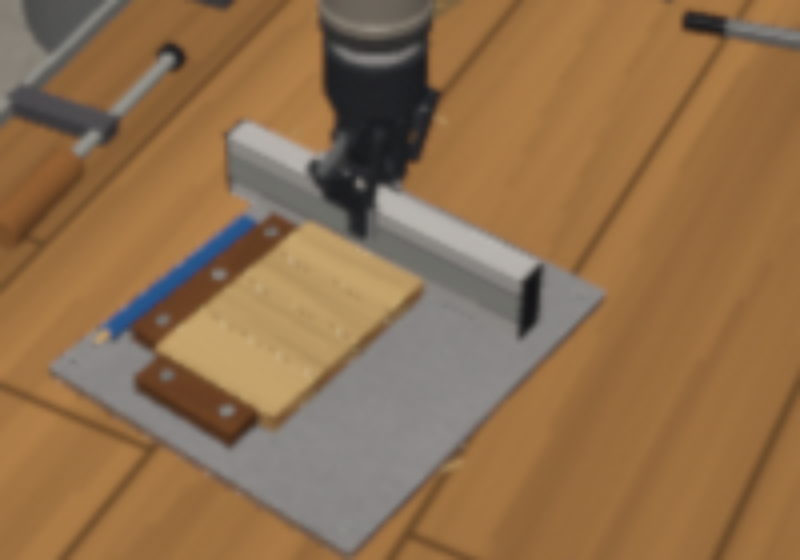

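The row is tight and square, pressed at ~10 N. I'll hold a little longer at ~11 N, then ease off.

Call:
apply_moves(increments=[[-3.3,0,0,0,-0.2,0,1],[-3.5,0,0,0,-0.2,0,1],[-3.5,0,0,0,-0.2,0,1],[-3.5,0,0,0,-0.2,0,1],[-3.5,0,0,0,-0.2,0,1],[-3.5,0,0,0,-0.2,0,1],[-3.5,0,0,0,-0.2,0,1],[-3.5,0,0,0,-0.2,0,1]])

```text
t: 41.95
eef_pos: [0.5673, -0.0297, 0.045]
tool_rot: [-0.015, -0.637, 0.77, 0.0]
contact_force: [-2.4, -10.1, 1.1]
gripper_width: 0.264
```

Call:
apply_moves(increments=[[-1,0,0,0,0,0,1],[1,0,0,0,0,0,1],[3,0,0,0,0,0,1],[8,0,0,0,0,0,1],[10,0,-5,0,0,0,1],[15,0,-10,0,0,0,1],[25,0,-10,0,0,0,1],[25,0,0,0,0,0,1]])

```text
t: 42.95
eef_pos: [0.5524, -0.1148, 0.0745]
tool_rot: [-0.013, -0.639, 0.769, 0.0]
contact_force: [-0.3, -0.2, -1.6]
gripper_width: 0.265
```

Run:
```python
from h import *
need([*toworld([-80,-345]),60],-99.94)
show_blanks("pics/t12.png")
im=cv2.imread("pics/t12.png"); cv2.imwrite("pics/t12c.png",cv2.resize(im[180:320,220:420],(800,560)))
```

```text
t 42.95 tcp [ 552.4 -114.8   74.5] jig [ -55.1 -276.2] yaw -100.57 tilt [-1.2  -0.94] F [-0.27 -0.23 -1.65] grip 0.265
 shift now-axes [68.7 23.9 16.3]
 shift target-axes [68.8 24.9 14.5]
 rz -0.63
rect [-54.8 -88.5] [177.6 111.6] rel ang 0.2 corners [(np.float64(-110.0), np.float64(-178.0)), (np.float64(1.0), np.float64(-177.0)), (np.float64(1.0), np.float64(0.0)), (np.float64(-111.0), np.float64(0.0))]
```

View pics/t12c.png

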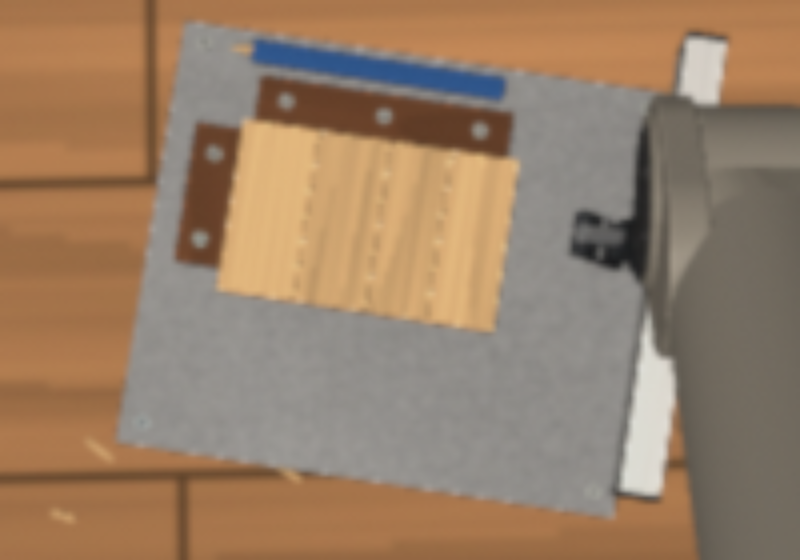

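The row stays tight and square, with edges at x ≈ 0 and y ≈ 0 in the jig frame. I'll level the bar and carry it to the open bench.

Call:
apply_moves(increments=[[10,4,0,0.5,-0.6,-0.3,1],[18,6,0,0.5,-0.5,-0.3,1],[20,7,0,0,0,0,1],[15,5,0,0,0,0,1],[5,2,5,0,0,0,1],[0,0,10,0,0,0,1],[0,0,10,0,0,0,1],[0,0,3,0,0,0,1]])

```text
t: 44.0
eef_pos: [0.5131, -0.1857, 0.0467]
tool_rot: [0.0, -0.641, 0.767, -0.001]
contact_force: [-0.1, 0.2, -2.5]
gripper_width: 0.267
```

Run:
```python
from h import *
need([*toworld([-80,-345]),28],-99.94)
save("side","pics/s13.png"); save("top","pics/t13.png")
im=cv2.imread("pics/s13.png"); cv2.imwrite("pics/s13c.png",cv2.resize(im[130:270,270:470],(800,560)))
```

```text
t 44.0 tcp [ 513.1 -185.7   46.7] jig [ -81.5 -352.9] yaw -100.24 tilt [ 0.13 -0.09] F [-0.06  0.17 -2.49] grip 0.267
 shift now-axes [-7.9 -1.4 18.7]
 shift target-axes [-7.9 -1.5 18.7]
 rz -0.3
```

View pics/s13c.png

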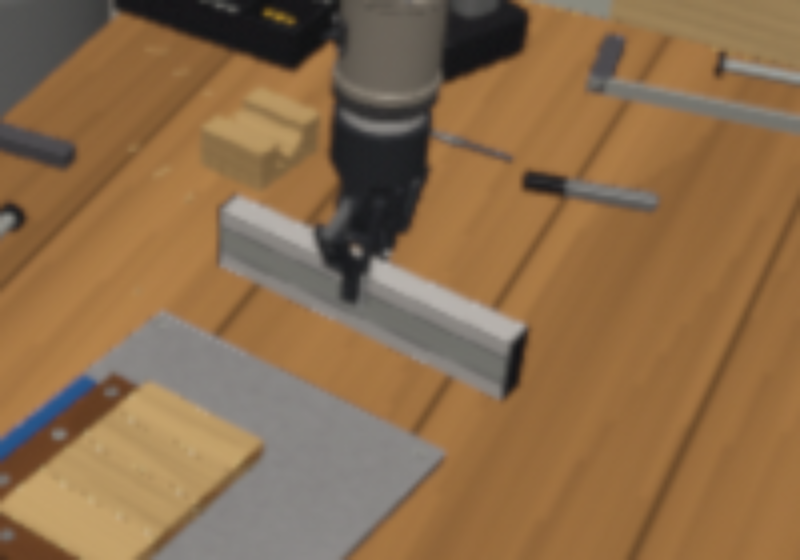

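View pics/t13.png

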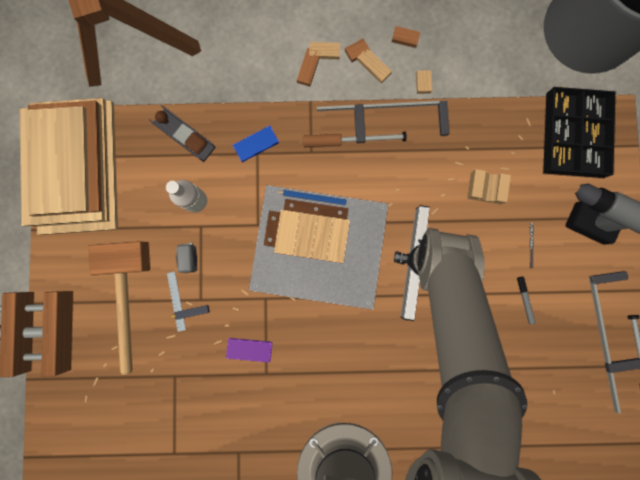

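The bar is level over bare bench, clear of the jig and the notched block. Lowering gently.

Call:
apply_moves(increments=[[0,0,4,0,0,0,1],[0,0,5,0,0,0,1],[0,0,4,0,0,0,1],[0,0,2,0,0,0,1],[0,0,1,0,0,0,1],[0,0,0.5,0,0,0,1],[0,0,0.5,0,0,0,1],[0,0,0,0,0,0,1]])

```text
t: 45.1
eef_pos: [0.5142, -0.1857, 0.0296]
tool_rot: [0.001, -0.641, 0.767, -0.002]
contact_force: [0.2, -0.2, -1.9]
gripper_width: 0.269
```

Run:
```python
from h import *
need([513,-186,28],-99.94)
```

```text
t 45.1 tcp [ 514.2 -185.7   29.6] jig [ -80.4 -352.7] yaw -100.21 tilt [ 0.23 -0.12] F [ 0.22 -0.23 -1.91] grip 0.269
 shift now-axes [0.5 1.1 1.6]
 shift target-axes [0.5 1.1 1.6]
 rz -0.27
```

Call:
apply_moves(increments=[[0,0,0.6,0,0,0,1],[0,0,0.6,0,0,0,1],[0,0,0.6,0,0,0,1],[0,0,0.6,0,0,0,1],[0,0,0.6,0,0,0,1],[0,0,0.6,0,0,0,1],[0,0,0.6,0,0,0,1],[0,0,0,0,0,0,1]])

```text
t: 46.1
eef_pos: [0.5145, -0.1858, 0.0281]
tool_rot: [0.001, -0.641, 0.767, -0.002]
contact_force: [-0.4, -0.0, -1.2]
gripper_width: 0.268
```

Run:
```python
from h import *
need()
```

```text
t 46.1 tcp [ 514.5 -185.8   28.1] jig [ -80.2 -352.7] yaw -100.23 tilt [ 0.23 -0.12] F [-0.36 -0.04 -1.2 ] grip 0.268
```

Call:
apply_moves(increments=[[0,0,0.8,0,0,0,1],[0,0,0.8,0,0,0,1],[0,0,0.8,0,0,0,1],[0,0,0,0,0,0,1],[0,0,0,0,0,0,0.3],[0,0,0,0,0,0,-0.2],[0,0,0,0,0,0,-0.6],[0,0,0,0,0,0,-1]])

```text
t: 47.1
eef_pos: [0.5152, -0.186, 0.0279]
tool_rot: [0.001, -0.641, 0.767, -0.003]
contact_force: [0.3, 0.1, 0.4]
gripper_width: 0.963
```

Call:
apply_moves(increments=[[0,0,0,0,0,0,-1],[0,0,0,0,0,0,-1],[0,0,-4,0,0,0,-1],[0,0,-10,0,0,0,-1],[0,0,-20,0,0,0,-1],[0,0,-30,0,0,0,-1],[0,0,-30,0,0,0,-1],[0,0,-30,0,0,0,-1]])

```text
t: 48.1
eef_pos: [0.5132, -0.1853, 0.1563]
tool_rot: [0.0, -0.641, 0.767, -0.001]
contact_force: [0.3, 0.4, -0.6]
gripper_width: 0.998
```

Run:
```python
from h import *
need()
save("side","pics/s14.png"); show_blanks("pics/t14.png")
im=cv2.imread("pics/s14.png"); cv2.imwrite("pics/s14c.png",cv2.resize(im[130:310,220:460],(800,600)))
```

```text
t 48.1 tcp [ 513.2 -185.3  156.3] jig [ -81.4 -352.5] yaw -100.23 tilt [ 0.13 -0.1 ] F [ 0.31  0.4  -0.6 ] grip 0.998
rect [-54.8 -88.5] [177.6 111.6] rel ang 0.2 corners [(np.float64(-110.0), np.float64(-178.0)), (np.float64(1.0), np.float64(-177.0)), (np.float64(1.0), np.float64(0.0)), (np.float64(-111.0), np.float64(0.0))]
```

View pics/s14c.png

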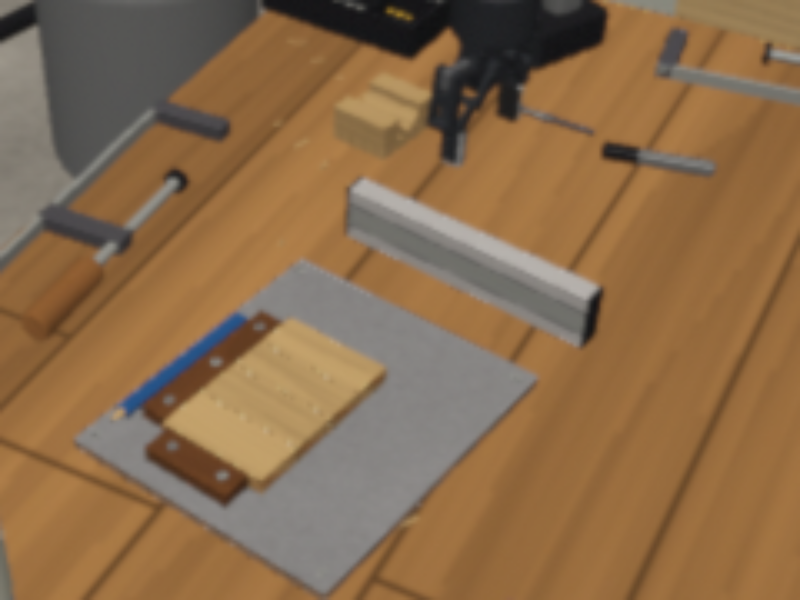

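View pics/t14.png

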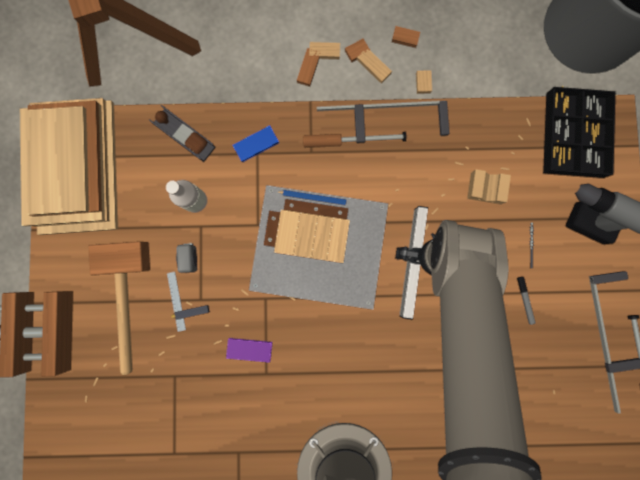

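The bar stands upright off the jig (top view ~(414,262)). The row is closed in the corner (~(312,235)), the bystanders look unmoved and the gripper is clear above. Handing in.

```bash
python3 -c "
from station import bot
print(bot.hand_in())"
```

```text
the job is handed in; nothing more can be done
None
```

I gripped the straightedge and used only that to work the blanks. I gathered them sideways, slid all the ends against the end stop, closed the row on the side fence, and re-seated the ends. The final sideways press read about 9.7–10.3 N for roughly two seconds. I then stood the straightedge on its narrow edge on the open bench to the right of the jig, and handed in at about 48 s.

**Last checks:**
- **Row:** from the top camera it measures 111.6 x 177.6 mm, with its edges within about 1 mm of both fence faces and square to 0.2° (the camera calibration is good to about 2 mm). It did not move after the press.
- **Ends:** the bar stopped at the same depth (−121.7 mm) on both end pushes.
- **Forces:** I read force at the end of each one-second move. The highest reading was about 10.4 N, but short peaks between readings were not logged.
- **Other things:** the bystanders look unmoved in the before and after pictures; I checked this by eye and did not measure it.

**Where readings disagreed:** the initial separate blank widths add up to about 180 mm, against 177.6 mm for the closed row. The difference is within pixel error. During the press the tool tilted by up to about 1.5°, so I countered it and levelled the bar before setting it down.

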